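# Roll a bearing roller into the gauge seat

### The arm

A 6-joint arm with a two-finger parallel gripper is mounted at the origin on a cart in front of the work surface, level with it; the furniture and walls round the work are solid. World frame = base frame: x ahead of the robot, y to its left, z up, the work surface at z = 0. Lengths are in m, angles in rad, forces in N, time in s.
With the tool pointing down it reaches from about 0.35 to 0.925 m from the base axis. Payload 6.4 kg.
Tool frame: the origin (TCP) lies on the mounting face of the last link; the fingertips stand 173 mm ahead of it and the grasp point (between the pads) lies 155 mm ahead of it (manip.pinch_z is the distance from the TCP to the grasp point, in m); y points along the fingers, x is the direction in which the jaws open and shut, and the axes are right-handed (so a half turn about y gives the same grasp; the last joint's range is limited). The gripper opens to 85 mm and grips with 20 to 120 N. Pads are 22 mm wide; open, the fingers measure 114 mm over their backs; the gripper's body (76 mm by 85 mm) begins 54 mm behind the grasp point. The pads swing forward as they close: fully open they stand 13 mm farther back than shut.
Start: joints at [0.958, 0.245, 1.558, -0, 1.339, -0.174], TCP at [0.276, 0.588, 0.405] pointing down, gripper open.
Joint ranges: [-3.13, 3.13], [-1.02, 2.26], [0.13, 2.54], [-0.95, 4.09], [0.21, 2.88], [-2.74, 2.74]. Speed limits (rad/s): [2.57, 2.57, 3.14, 3.14, 3.14, 3.14].

### API

Orientations are given as [roll, pitch, yaw] about the fixed x, y, z axes, in that order (R = Rz(yaw) Ry(pitch) Rx(roll)).
In Python, from station import manip, viewer, look_for, masks_of, pinpoint gives the robot as it stands.
- The arm moves only by the shell command python3 -m pendant 'ROWS'. ROWS is JSON, a list of rows, each a list of 3 entries, a list of its own where there are three numbers: the finger opening in cm, from 0 to 8.54, then the shift along the tool's x, y, z in cm, then the turn, a rotation vector about the tool's x, y, z in rad. A call has 1 to 8 rows; each row is the pose to reach, as a shift and turn from the pose measured when the call began, along the tool's axes at that moment; what a row does not reach only later rows make up. A row lasts 1/8 s, in which the tool goes at most 62.5 mm and 10.7 degrees, less where a joint would pass 70% of its speed; a pose out of reach is approached as far as the arm can. A call with a gripper value outside its range is refused whole. The fingers move at their own pace and stop on an object; the grip force is fixed at half the most. Time passes only in rows, so rows that repeat a pose let the fingers close. It gives the time, the measured TCP pose, the force and the opening at its end, in the units of the state.
- manip.state(): the state, without advancing time (a new reading comes with each control period).
- viewer.grab_frame(name): name is "side" or "top" or "wrist"; returns a dict with "pixels" (480x640x3 uint8, red, green, blue), "vertical_fov" (degrees; the focal length in pixels is half the picture's height over the tangent of half this angle, whatever the lens; pixels are square), "cx", "cy" (the principal point, pixels), "k1" (the pictures are not rectified: a ray, as slopes to the right and down, at radius r is drawn at 1 + k1 r^2 times it, then the intrinsics apply), "R" (3x3) and "t" (3): a world point X has camera coordinates R X + t. Camera axes: x right, y down, z forward; pixel columns grow to the right and rows downward; lengths in m; the calibration is good to about 2 mm. A picture is of the moment at which its call begins. There is no depth.
- manip.hand_in(): hands the job in, once; it reports no verdict.
Trained networks look in the newest picture that a camera, given by its name, has taken for a name from the list of things; names that differ only in an ending like _2 or _b are one class to them, and where a whole thing is asked for, a point or a joint stands for the part that bears it (a point fixed in the world has none). Each returns a list of dicts, best first, with "score" (0 to 1); they miss things now and then, are a little off and sometimes report something else, mostly with a low value. They report only what shows in the picture. A call takes as long as a camera call.
- look_for(target, camera): "rect" ([centre column, centre row, width, height] in pixels, round what is visible of it).
- masks_of(target, camera): "mask" (480x640 bool, what is visible of it) and "rect" ([centre column, centre row, width, height] in pixels, round what is visible of it).
- pinpoint(target, camera): "pixel" ([row, column] in pixels: a listed point, or the origin of a listed thing).
The state is a dict: "clock": time; "qpos": joint angles; "qd": joint speeds; "joint_torque": joint torques, N m; "tcp_pos": TCP position; "tool_rot": TCP orientation; "force": force on the tool from outside, world axes, zero at the start; "ft_torque": the same for the moment, N m; "gripper_width": opening from 0.0 (shut) to 1.0 (fully open).
Only numpy, scipy, OpenCV 4.12 (cv2) and the standard library are available. Lean on these libraries where they do the work, as an engineer would, in place of code of your own. Each camera call takes 0.05 s, during which the arm holds its last target.

### The job

Flip open the over-centre latch of the roller gauge and swing its lid fully open. Then take the wooden-handled pusher from its rest and, with its blade only, gently roll the steel roller along the track, up the little ramp and down into the seat under the gauge bridge. Put the pusher back in its rest as it stood, let go, and leave the lamp, jar and canister undisturbed.

Things in the scene. Friction and masses are not known exactly. Their poses are not given: they have to be found in the camera images.
- gauge: Fixed roller gauge, 262 x 92 mm. Origin: centre of its underside, on the bench; x along the track from the loading bay (near end) to the bridge, y left, z up. Channel 38 mm wide, floor z=8 mm, walls to z=38 mm (outside y=+-25). Back wall's inner face x=-115 mm, end stop's face x=100.5 mm. Lid over the bay x=-115 to -15 mm, top z=43 mm. A ramp on the floor rises 2 mm from x=63 to 76 and ends in a step down.
- seat (a point): Where the roller's centre belongs: between the ramp's step and the end stop (1.5 mm play either way), gauge frame x=85, y=0, z=22 mm; axes as the gauge's. The step is 9 mm before it.
- latch (a joint): Latch angle, rad: 0 closed, 1.75 open. Pivot line along gauge x at gauge x=-35, y=33, z=20 mm. Closed, its cross bar holds a tongue of the lid and its thumb plate (18 x 44 x 4 mm) leans in over the lid. Push that plate to the gauge's left (+y) past upright, over 0.2 rad, and it falls open by its weight (under 2 N). Open, it reaches gauge y=105 mm, below z=40 mm.
- thumb_tip (a point): Middle of the upper edge of the latch's thumb plate; closed at gauge x=-35, y=16, z=89 mm. 69 mm above the pivot line when upright.
- lid (a joint): Angle of the lid, rad: 0 shut, 2.4 fully open (lying over to the gauge's right, -y). Released past 1.7 it falls open by its weight; before 1.4 it falls shut. Lid 100 x 51 x 4 mm, 80 g.
- lid_hinge (a point): Middle of the lid's hinge line, which runs along the gauge's x on the right wall: gauge x=-65, y=-28, z=41 mm.
- pull_bar (a point): Centre of the lid's pull bar: steel, 12 mm in diameter, 24 mm long, along gauge x, 16 mm outside the lid's free (left) edge on a thin stalk, 70 mm from the hinge line; shut at gauge x=-88, y=41, z=50.5 mm. Pinched by its ends it turns between the fingers.
- roller: Plain steel roller, 28 mm in diameter, 34 mm long, 120 g. Origin at its centre; y is its axis, which lies across the track. Starts in the bay under the lid, at least 23 mm clear of the back wall.
- pusher: Pusher, 90 g. Origin: middle of the blade's lower edge; x = pushing direction, normal to the blade, y across, z up the blade. Blade 5 thick, 30 wide, 35 mm tall, upright in its rest; from its top a neck (20 wide, 5 thick) leans towards -x at 0.611 rad (35 deg) to the blade's z and ends in a flat wooden grip 88 mm wide (y), 30 mm long along the neck, 10 mm thick.
- grip (a point): Centre of the pusher's flat grip, 75 mm up the neck: pusher x=-43, z=96 mm. Axes as the pusher's; the grip's flat faces have the normal (0.819, 0, 0.574) and its length runs along (-0.574, 0, 0.819).
- rest: Fixed wooden rest, base 85 x 64 mm. Origin on the bench below the blade's place; axes as the pusher's when it stands there (pusher origin at rest 0, 0, 6 mm). Pocket for the blade 11 mm (x) by 38 mm, front lip to z=22 mm, others to z=16 mm; the neck leans on a steel hoop 75 mm high, 40 mm wide at x=-30 mm. The pusher lifts straight up.
- spirit_lamp: Bystander: glass spirit lamp, 69 mm in diameter, 83 mm tall, loose; origin at the centre of its underside.
- jar: Bystander: glass jar with wooden-coloured lid, 51 mm in diameter, 70 mm tall, loose; origin at the centre of its underside.
- canister: Bystander: black canister with grey cap, 34 mm in diameter, 51 mm tall, loose; origin at the centre of its underside.
- bridge (a point): Middle of the front lower edge of the bridge over the seat, gauge x=77, y=0, z=60 mm. Bridge: 76 mm wide, 36 mm deep to gauge x=113, 8 mm thick; on it a sensor 26 mm thick stands to z=158 mm at gauge x=95, whose rod hangs under it to z=38.5 mm, 2.5 mm over the seated roller.

How it is judged:
On the way, in this order (a step that is already met when the one before it is completed fails the run):
1. the latch is flipped open (value of joint latch above 1.3 rad), for 0.1 s.
2. the lid is swung fully open (value of joint lid above 2 rad), for 0.1 s.
3. the pusher, out of its rest, touches the roller (contact force between pusher and roller above 0.02 N and horizontal distance between pusher and rest above 0.1 m).
4. the roller lies in the seat (x of roller in the frame of seat between -0.005 and 0.005 m and y of roller in the frame of seat between -0.006 and 0.006 m and z of roller in the frame of seat between -0.004 and 0.004 m), for 0.2 s.
At the end, for the whole second after the job is handed in: Roller at rest in the seat (within 5 mm along, 6 mm across, 4 mm in height); lid over 2.0 rad, latch over 1.3 rad open; pusher still in its rest, facing as at the start: within 12 mm, under 14 mm high, upright within 0.2 rad, in line within 0.3 rad (all of step 4 and linear speed of each of roller, pusher below 0.01 m/s and value of joint lid above 2 rad and value of joint latch above 1.3 rad and horizontal distance between pusher and rest below 0.012 m and z of pusher in the frame of rest below 0.014 m and angle between pusher's own z axis and vertical below 0.2 rad and angle between the x axis of pusher and the x axis of rest, either way round below 0.3 rad and x of grip in the frame of rest below -0.02 m); the robot touches nothing.
It fails at once if the fingers or the arm touch the roller (contact force between any of the fingers, the arm and roller above 0.3 N).
It fails at once if the roller is shot along (faster than 0.4 m/s) (linear speed of roller above 0.4 m/s).
It fails at once if the spirit lamp is shoved (over 20 mm) or tipped (distance of spirit_lamp from where it was at the start of the episode above 0.02 m or angle between spirit_lamp's own z axis and vertical above 0.35 rad).
It fails at once if the jar is shoved (over 20 mm) or tipped (distance of jar from where it was at the start of the episode above 0.02 m or angle between jar's own z axis and vertical above 0.35 rad).
It fails at once if the canister is shoved (over 20 mm) or tipped (distance of canister from where it was at the start of the episode above 0.02 m or angle between canister's own z axis and vertical above 0.35 rad).
It also fails if it takes over 72 s, if anything falls off the work surface, if the arm or the gripper's body presses on something with over 40 N, if the wrist force passes 120 N, or if a joint passes its speed limit or range.

## Working session

There is one attempt and no reset: what is moved stays moved. The work goes in short steps, Python scripts to look and compute and a shell command to move; the robot and the scene stay as the last step left them, time stands still between calls to the robot, and variables do not carry over. Pictures are saved under pics/ and viewed, and the job is handed in when it is done.

```bash
ls; mkdir -p pics; cat > h.py <<'E'
import numpy as np, cv2
from station import manip, viewer, look_for, masks_of, pinpoint
def cam(f):
    h=f["pixels"].shape[0]; fo=h/2/np.tan(np.radians(f["vertical_fov"])/2)
    return fo,f["cx"],f["cy"],f["k1"],np.array(f["R"]),np.array(f["t"])
def proj(f,X):
    fo,cx,cy,k1,R,t=cam(f); X=np.atleast_2d(X); c=X@R.T+t; s=c[:,:2]/c[:,2:]; r2=(s**2).sum(1,keepdims=True)
    return s*(1+k1*r2)*fo+[cx,cy]
def ray(f,px):
    fo,cx,cy,k1,R,t=cam(f); d=(np.array(px,float)-[cx,cy])/fo; s=d.copy()
    for _ in range(30): s=d/(1+k1*(s@s))
    v=R.T@np.array([s[0],s[1],1]); return -R.T@t, v/np.linalg.norm(v)
def onz(f,px,z):
    o,d=ray(f,px); return o+d*(z-o[2])/d[2]
def tri(obs):
    A=np.zeros((3,3));b=np.zeros(3);rs=[]
    for f,px in obs:
        o,d=ray(f,px);P=np.eye(3)-np.outer(d,d);A+=P;b+=P@o;rs.append((P,o))
    x=np.linalg.solve(A,b); return x,[float(np.linalg.norm(P@(x-o))) for P,o in rs]
def save(f,n,pts=None):
    im=f["pixels"][:,:,::-1].copy()
    if pts is not None:
        for p in np.atleast_2d(pts):
            cv2.circle(im,(int(round(p[0])),int(round(p[1]))),2,(0,0,255),-1)
    cv2.imwrite("pics/"+n+".png",im)
def Rrpy(e):
    from scipy.spatial.transform import Rotation as Ro
    return Ro.from_euler('xyz',e).as_matrix()
def delta(p,R):
    """rows from current pose to world pose (tcp pos p, rot R): cm and rotvec in tool axes"""
    from scipy.spatial.transform import Rotation as Ro
    s=manip.state(); R0=Rrpy(s["tool_rot"]); d=R0.T@(np.array(p)-s["tcp_pos"])*100
    return np.round(d,2), np.round(Ro.from_matrix(R0.T@R).as_rotvec(),3)
E
python3 - <<'E'
from h import *
print(manip.state())
for c in ["side","top","wrist"]:
    f=viewer.grab_frame(c); save(f,c+"0"); print(c,f["vertical_fov"],f["k1"],-np.array(f["R"]).T@np.array(f["t"]))
    for n in ["gauge","seat","latch","thumb_tip","lid","lid_hinge","pull_bar","roller","pusher","grip","rest","spirit_lamp","jar","canister","bridge"]:
        try: r=pinpoint(n,c); print(n,[(np.round(q["pixel"][::-1],1),round(q["score"],2)) for q in r[:2]])
        except Exception as e: print(n,e)
E
```

```text
pics
{'clock': 0.0, 'qpos': array([ 9.57892235e-01,  2.45771002e-01,  1.55903944e+00,  1.43050701e-05,
        1.33870877e+00, -1.74115607e-01]), 'qd': array([-0.00243974, -0.00099424,  0.000613  ,  0.00015745,  0.00126137,
       -0.00027325]), 'joint_torque': array([ 1.52866160e-03, -4.29527879e+01, -3.26124179e+01, -1.02389606e-04,
        5.47438336e-03, -2.41209122e-06]), 'tcp_pos': array([0.27601073, 0.58822313, 0.40359389]), 'tool_rot': array([-1.57044887,  0.00189502,  1.13200487]), 'force': array([-0.07182559,  0.4130112 ,  0.58312563]), 'ft_torque': array([-0.0065649 , -0.03744777, -0.02928367]), 'gripper_width': 0.9981172090879374}
side 47.883128335852476 -0.06020750329559935 [ 0.16444823 -0.94010378  0.67620255]
gauge [(array([346.8, 327.4]), 0.84)]
seat [(array([392.6, 323.5]), 0.91), (array([307.5, 319.7]), 0.29)]
latch it knows: bridge, canister, gauge, grip, jar, lid_hinge, pull_bar, pusher, rest, roller, seat, spirit_lamp, thumb_tip
thumb_tip [(array([326. , 284.2]), 0.58)]
lid it knows: bridge, canister, gauge, grip, jar, lid_hinge, pull_bar, pusher, rest, roller, s
[... 1085 characters left out ...]
]), 0.93)]
rest [(array([216.8, 258.7]), 0.92)]
spirit_lamp [(array([296.3, 249.4]), 0.61)]
jar [(array([385.5, 207.6]), 0.73)]
canister [(array([461.2, 251.9]), 0.64)]
bridge [(array([431.8, 216. ]), 0.85), (array([215.1, 256.5]), 0.35)]
wrist 70.64121222353809 -0.016298769116021496 [0.21763103 0.6174977  0.3735319 ]
gauge []
seat []
latch it knows: bridge, canister, gauge, grip, jar, lid_hinge, pull_bar, pusher, rest, roller, seat, spirit_lamp, thumb_tip
thumb_tip []
lid it knows: bridge, canister, gauge, grip, jar, lid_hinge, pull_bar, pusher, rest, roller, seat, spirit_lamp, thumb_tip
lid_hinge []
pull_bar []
roller []
pusher []
grip []
rest []
spirit_lamp []
jar []
canister []
bridge []
```

View images.

View pics/side0.png

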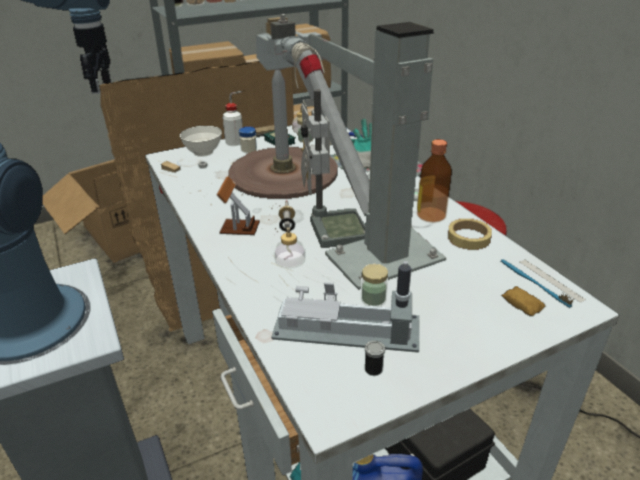

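View pics/top0.png

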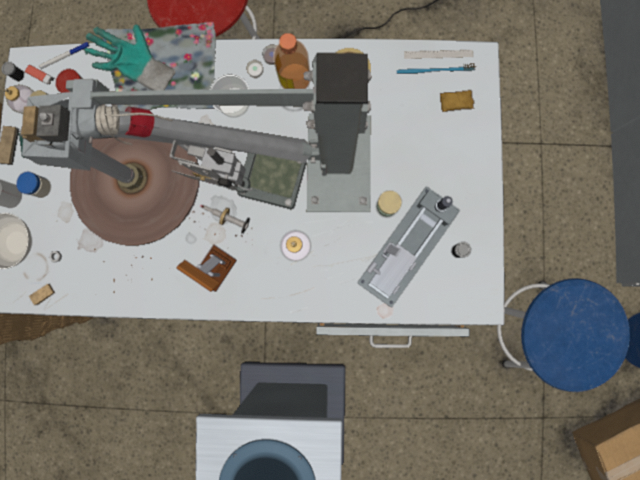

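View pics/wrist0.png

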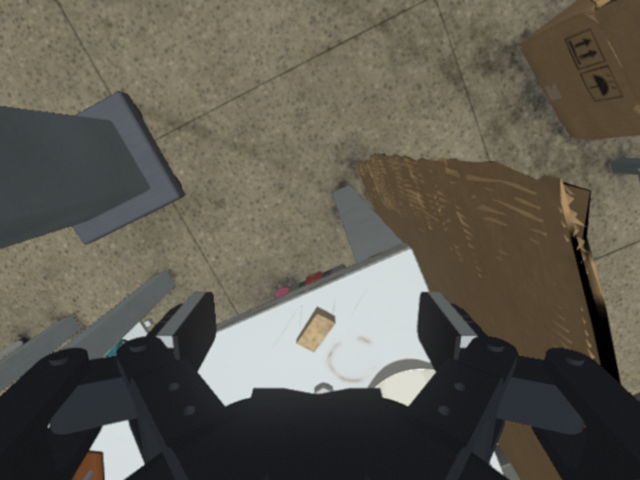

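```bash
cat > fit.py <<'E'
from h import *
from scipy.optimize import least_squares
G={"gauge":(0,0,0),"seat":(.085,0,.022),"thumb_tip":(-.035,.016,.089),"lid_hinge":(-.065,-.028,.041),"pull_bar":(-.088,.041,.0505),"bridge":(.077,0,.06)}
Rr={"rest":(0,0,0),"pusher":(0,0,.006),"grip":(-.043,0,.102)}
def T(p,X):
    c,s=np.cos(p[2]),np.sin(p[2]); return np.array(X)@np.array([[c,s,0],[-s,c,0],[0,0,1]])+[p[0],p[1],0]
def fit(D,x0,fs,minsc=.5):
    obs=[]
    for c,f in fs.items():
        for n,X in D.items():
            r=pinpoint(n,c)
            if r and r[0]["score"]>minsc: obs.append((f,X,np.array(r[0]["pixel"][::-1]),c+n))
    fun=lambda p: np.concatenate([(proj(f,T(p,X))[0]-px) for f,X,px,_ in obs])
    s=least_squares(fun,x0,loss="soft_l1",f_scale=1.5)
    for (f,X,px,n),e in zip(obs,fun(s.x).reshape(-1,2)): print(n,np.round(e,1))
    return s.x
E
python3 - <<'E'
from fit import *
fs={c:viewer.grab_frame(c) for c in ["side","top"]}
for c in fs: print(c, 480/2/np.tan(np.radians(fs[c]["vertical_fov"])/2))
p=onz(fs["top"],(405,246),0.02); q=onz(fs["top"],(430,212),.02); print(p,q)
g=fit(G,[p[0],p[1],np.arctan2(q[1]-p[1],q[0]-p[0])],fs); print("gauge",g)
p=onz(fs["top"],(216,257),0.02); q=onz(fs["top"],(197.5,274.6),.1)
r=fit(Rr,[p[0],p[1],np.arctan2(p[1]-q[1],p[0]-q[0])],fs); print("rest",r)
for n,h in (("spirit_lamp",0),("jar",0),("canister",0)):
    o=[(fs[c],pinpoint(n,c)[0]["pixel"][::-1]) for c in fs]
    print(n,[onz(f,px,0) for f,px in o],tri(o))
im=cv2.resize(fs["top"]["pixels"][170:320,170:490,::-1],None,fx=2.5,fy=2.5,interpolation=cv2.INTER_CUBIC); cv2.imwrite("pics/topz.png",im)
im=cv2.resize(fs["side"]["pixels"][160:390,200:460,::-1],None,fx=2.5,fy=2.5,interpolation=cv2.INTER_CUBIC); cv2.imwrite("pics/sidez.png",im)
print("table edge",onz(fs["top"],(260,320),0),"stand base corners",[onz(fs["top"],q,0) for q in((307,212),(370,212))])
E
```

```text
side 540.5318128748011
top 532.5586739140248
[ 0.52926839 -0.2892261   0.02      ] [ 0.60371837 -0.34313977  0.02      ]
sidegauge [-1.1 -0.1]
sideseat [-0.6  1.6]
sidethumb_tip [1.1 1.2]
sidelid_hinge [-0.3 -2.1]
sidepull_bar [0.2 0.5]
sidebridge [ 0.3 -1.8]
topgauge [ 0.8 -0.9]
topseat [-0.4  2. ]
topthumb_tip [-1.4  1.7]
toplid_hinge [0.4 0.4]
toppull_bar [ 1.8 -1.7]
topbridge [-0.5 -1.6]
gauge [ 0.52910529 -0.29968434 -0.57319611]
siderest [5.4 1.1]
sidepusher [-0.5  0.3]
sidegrip [-1.1 -1.9]
toprest [-1.9  0. ]
toppusher [0.1 1.3]
topgrip [ 1.2 -1.2]
rest [ 0.49692748  0.11649741 -0.44866901]
spirit_lamp [array([ 0.52989852, -0.29972365,  0.        ]), array([ 0.52547656, -0.0477643 ,  0.        ])] (array([ 0.59539177, -0.05952915, -0.22355817]), [0.062195715620940575, 0.062195715620940555])
jar [array([ 0.61258752, -0.2565746 ,  0.        ]), array([ 0.61912652, -0.24837152,  0.        ])] (array([ 0.61922732, -0.24860509, -0.00817563]), [0.0012135503198815191, 0.0012135503198815616])Traceback (most recent call last):
  File "<stdin>", line 9, in <module>
IndexError: list index out of range
```

```bash

python3 - <<'E'
from fit import *
fs={c:viewer.grab_frame(c) for c in ["side","top"]}
for n in ("spirit_lamp","jar","canister"):
  for c in fs:
    print(n,c,[(np.round(onz(fs[c],r["pixel"][::-1],0),3),round(r["score"],2)) for r in pinpoint(n,c)[:2]])
G0=[.529105,-.299684,-.5732]; R0=[.4969,.1165,-.4487]
def poly(im,f,pts):
    a=proj(f,pts); cv2.polylines(im,[np.round(a*8).astype(int)],True,(0,255,255),1,cv2.LINE_AA,3)
# outline overlays: gauge base/walls, rest base
for c,(y0,y1,x0,x1) in {"top":(170,320,170,490),"side":(160,390,200,460)}.items():
    f=fs[c]; im=f["pixels"][:,:,::-1].copy()
    k=3 if c=="side" else 2.5
    im=cv2.resize(im,None,fx=k,fy=k,interpolation=cv2.INTER_CUBIC)
    raw=im.copy()
    def pl(P,col): 
        a=proj(f,P)*k+(k-1)/2; cv2.polylines(im,[np.round(a).astype(np.int32)],True,col,1,cv2.LINE_AA)
    pl(T(G0,[(-.131,-.046,0),(.131,-.046,0),(.131,.046,0),(-.131,.046,0)]),(0,0,255))
    pl(T(G0,[(-.115,-.023,.043),(-.015,-.023,.043),(-.015,.025,.043),(-.115,.025,.043)]),(0,255,0))
    pl(T(R0,[(-.043,0,.102),(0,0,.041),(0,0,.006)]),(0,255,0))
    cv2.imwrite(f"pics/{c}z.png",im[int(y0*k):int(y1*k),int(x0*k):int(x1*k)]); cv2.imwrite(f"pics/{c}raw.png",raw[int(y0*k):int(y1*k),int(x0*k):int(x1*k)])
f=fs["top"];print("table edge",onz(f,(260,320),0),"stand base corners",[onz(f,q,0) for q in((307,212),(370,212))])
E
```

```text
spirit_lamp side [(array([ 0.526, -0.04 ,  0.   ]), 0.77)]
spirit_lamp top [(array([ 0.531, -0.054,  0.   ]), 0.76)]
jar side [(array([ 0.615, -0.257,  0.   ]), 0.77)]
jar top [(array([ 0.618, -0.253,  0.   ]), 0.63)]
canister side []
canister top [(array([ 0.522, -0.414,  0.   ]), 0.61)]
table edge [0.36411995 0.02200737 0.        ] stand base corners [array([ 0.60250906, -0.07612489,  0.        ]), array([ 0.60443097, -0.21462397,  0.        ])]
```

View pics/topz.png

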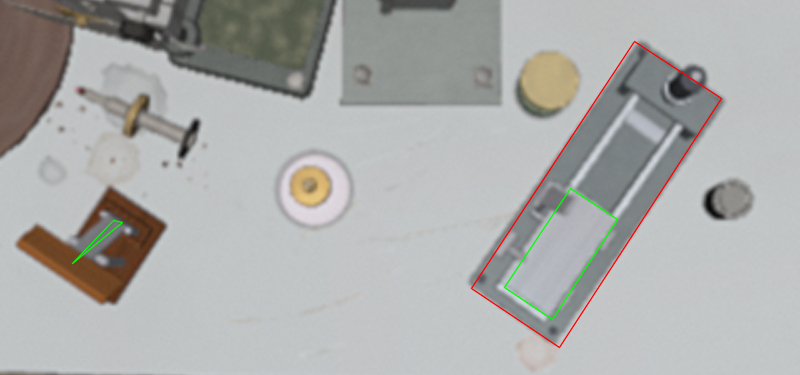

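View pics/sidez.png

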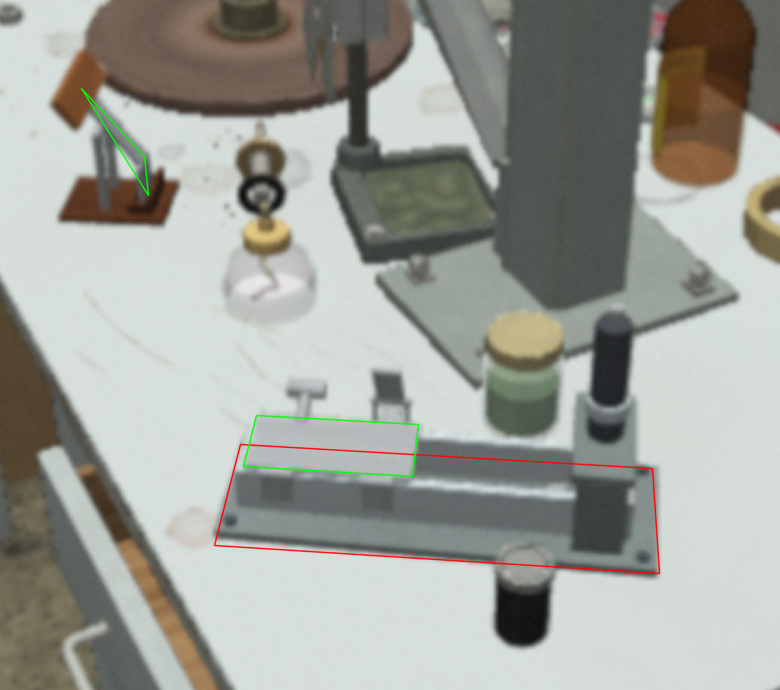

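View pics/sideraw.png

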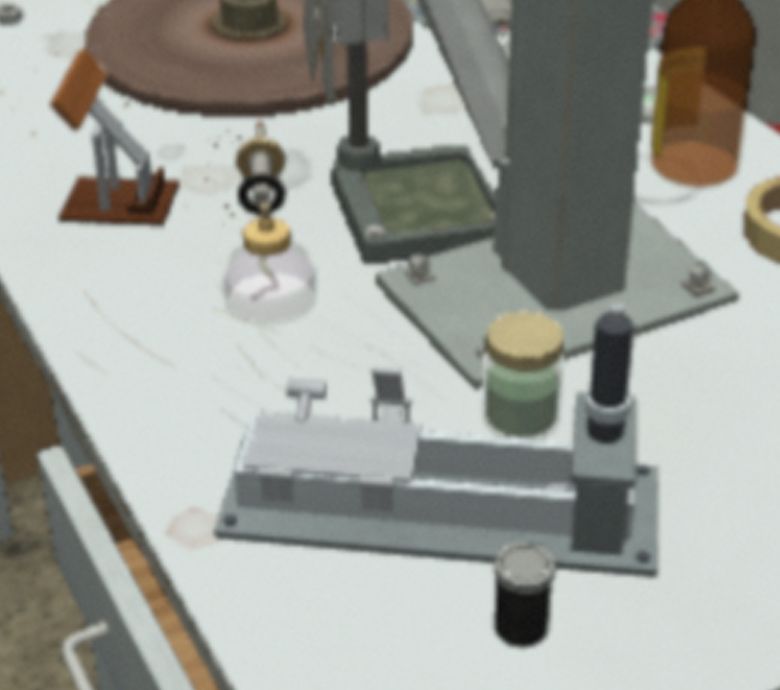

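```bash
cat >> fit.py <<'E'
G0=[.529105,-.299684,-.5732]; R0=[.4969,.1165,-.4487]
def Rt(yaw,tilt):
    c,s=np.cos(yaw),np.sin(yaw); X=np.array([c,s,0]);Z=np.array([0,0,1.]);Y=np.cross(Z,X)
    ct,st=np.cos(tilt),np.sin(tilt)
    return np.stack([ct*X+st*Z, st*X-ct*Z, Y],1)
def tgt(frame,pt,reach,tilt=0,yaw=None):
    """delta so that point 'reach' m ahead of TCP sits at frame point pt"""
    R=Rt(frame[2] if yaw is None else yaw,tilt); p=T(frame,pt)-R[:,1]*reach
    return (p,)+delta(p,R)
def where(frame,reach):
    s=manip.state(); R=Rrpy(s["tool_rot"]); p=np.array(s["tcp_pos"])+R[:,1]*reach
    c,ss=np.cos(frame[2]),np.sin(frame[2]); d=p-[frame[0],frame[1],0]
    return np.round([c*d[0]+ss*d[1],-ss*d[0]+c*d[1],d[2]],4)
E
python3 - <<'E'
from fit import *
print(tgt(G0,(-.035,-.02,.200),.173)); print(tgt(G0,(-.035,-.02,.062),.173))
E
```

```text
(array([ 0.48885259, -0.29750608,  0.373     ]), array([-71.16,   3.17, -56.89]), array([0.   , 1.705, 0.   ]))
(array([ 0.48885259, -0.29750608,  0.235     ]), array([-71.16,  16.97, -56.89]), array([0.   , 1.705, 0.   ]))
```

```bash
python3 -m pendant '[[0,[-9,0.4,-7],[0,0.2,0]],[0,[-18,0.8,-14],[0,0.4,0]],[0,[-27,1.2,-21],[0,0.6,0]],[0,[-36,1.6,-28.5],[0,0.8,0]],[0,[-45,2,-36],[0,1.0,0]],[0,[-54,2.4,-43],[0,1.2,0]],[0,[-63,2.8,-50],[0,1.4,0]],[0,[-71,3.2,-56.9],[0,1.6,0]]]'; python3 - <<'E'
from fit import *
print(manip.state()["qpos"]);print(tgt(G0,(-.035,-.02,.200),.173))
E
```

```text
clock: 4.8
tcp_pos: [0.3912, 0.1003, 0.3876]
tool_rot: [-1.57, -0.002, -0.374]
force: [1.2, -0.1, -0.1]
gripper_width: -0.001
[-3.15137433e-02 -3.65239806e-01  2.17168238e+00  3.39154306e-05
  1.33338499e+00  3.42347405e-01]
(array([ 0.48885259, -0.29750608,  0.373     ]), array([ 23.62,   1.48, -33.47]), array([-0.001,  0.199,  0.002]))
```

```bash
python3 -m pendant '[[0,[4,0.2,-5],[0,0.05,0]],[0,[8,0.5,-10],[0,0.1,0]],[0,[12,0.8,-15],[0,0.15,0]],[0,[16,1,-21],[0,0.2,0]],[0,[20,1.3,-27],[0,0.2,0]],[0,[23.6,1.5,-33.4],[0,0.2,0]],[0,[23.6,1.5,-33.4],[0,0.2,0]],[0,[23.6,1.5,-33.4],[0,0.2,0]]]'; python3 - <<'E'
from fit import *
print(where(G0,.173));print(tgt(G0,(-.035,-.02,.062),.173))
f=viewer.grab_frame("wrist"); save(f,"w1",proj(f,T(G0,[G[k] for k in G])))
g={k:[(np.round(q["pixel"][::-1],1),round(q["score"],2)) for q in pinpoint(k,"wrist")[:1]] for k in G};print(g)
E
```

```text
clock: 5.8
tcp_pos: [0.4888, -0.2991, 0.3727]
tool_rot: [-1.57, -0.002, -0.577]
force: [-0.4, 0.3, 1.1]
gripper_width: -0.001
[-0.0339 -0.0212  0.1997]
(array([ 0.48885259, -0.29750608,  0.235     ]), array([-0.11, 13.77,  0.12]), array([-0.001, -0.004,  0.002]))
{'gauge': [(array([347.2, 190.1]), 0.63)], 'seat': [(array([442.6, 200.5]), 0.74)], 'thumb_tip': [(array([314.1, 184.3]), 0.74)], 'lid_hinge': [(array([284.9, 227.3]), 0.98)], 'pull_bar': [(array([253.9, 150.7]), 0.82)], 'bridge': [(array([451.8, 208.9]), 0.8)]}
```

View pics/w1.png

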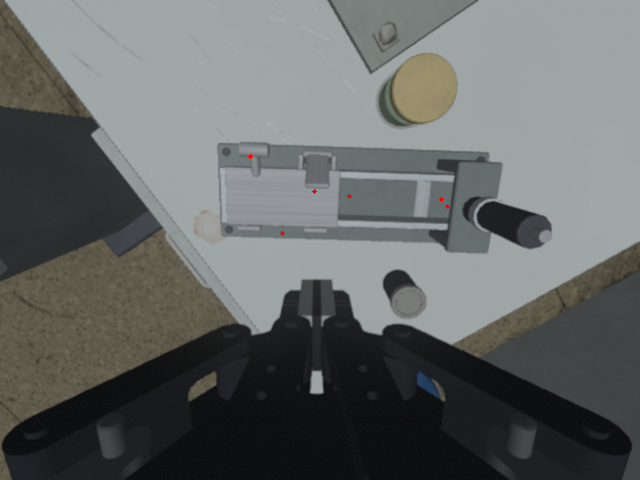

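```bash
python3 - <<'E'
from fit import *
fs={c:viewer.grab_frame(c) for c in ["side","top","wrist"]}
print("side/top");print(fit(G,G0,{k:fs[k] for k in("side","top")}))
print("wrist");print(fit(G,G0,{"wrist":fs["wrist"]}))
print("all");print(fit(G,G0,fs))
s=manip.state(); R=Rrpy(s["tool_rot"]); tip=np.array(s["tcp_pos"])+R[:,1]*.173
for c in fs:
    f=fs[c]; k=3; im=cv2.resize(f["pixels"][:,:,::-1],None,fx=k,fy=k,interpolation=cv2.INTER_CUBIC)
    a=proj(f,[tip,tip-R[:,1]*.119])*k+1
    for q in a: cv2.circle(im,tuple(np.round(q).astype(int)),3,(0,0,255),-1)
    b=proj(f,T(G0,[G[k] for k in G]))*k+1
    for q in b: cv2.circle(im,tuple(np.round(q).astype(int)),3,(0,255,255),-1)
    m=a.mean(0).astype(int); y0=max(0,m[1]-250);x0=max(0,m[0]-300); cv2.imwrite(f"pics/{c}2.png",im[y0:y0+550,x0:x0+700])
E
```

```text
side/top
sidegauge [ 1.5 -3.2]
sideseat [-1.8  1.5]
sidethumb_tip [0.9 2.6]
sidelid_hinge [-85.2  -4.3]
sidepull_bar [-2.6  2. ]
sidebridge [-0.3 -0.1]
topgauge [ 0.8 -0.4]
topseat [1.1 0.2]
topthumb_tip [ 0.6 -0.2]
toppull_bar [ 0.3 -1.4]
topbridge [-3.2 -3.7]
[ 0.53140752 -0.29923416 -0.57776636]
wrist
wristgauge [-0.6  3.2]
wristseat [ 2.5 -1.3]
wristlid_hinge [-0.9 -1. ]
wristpull_bar [3.  0.5]
wristbridge [-2.9 -0.1]
[ 0.53186208 -0.29981861 -0.63253801]
all
sidegauge [ 1.7 -3.1]
sideseat [-1.7  3.1]
sidethumb_tip [1.6 2.1]
sidelid_hinge [-85.5  -5.4]
sidepull_bar [-1.1  0.8]
sidebridge [-0.2  1.3]
topgauge [ 0.9 -0.4]
topseat [2.8 1.2]
topthumb_tip [ 0.3 -1. ]
toppull_bar [-0.6 -3.4]
topbridge [-1.6 -2.8]
wristgauge [-1.   3.1]
wristseat [ 2.2 -2.1]
wristlid_hinge [-1.1 -0.5]
wristpull_bar [2.1 1.3]
wristbridge [-3.2 -0.9]
[ 0.53157592 -0.29956748 -0.62453133]
```

View pics/side2.png

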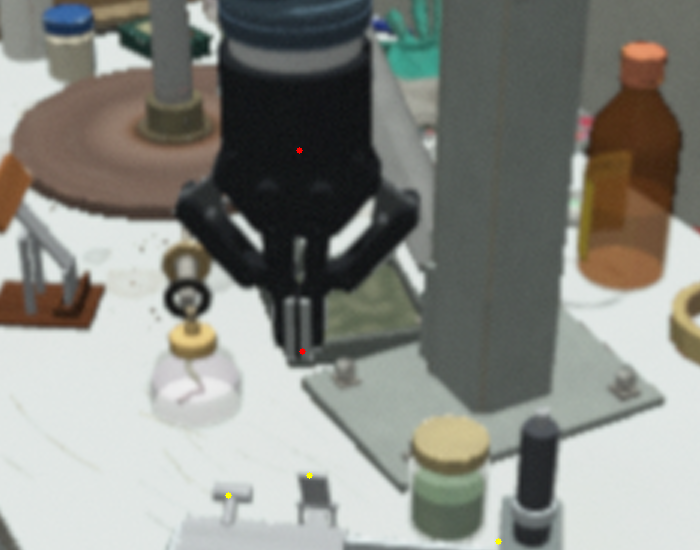

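View pics/top2.png

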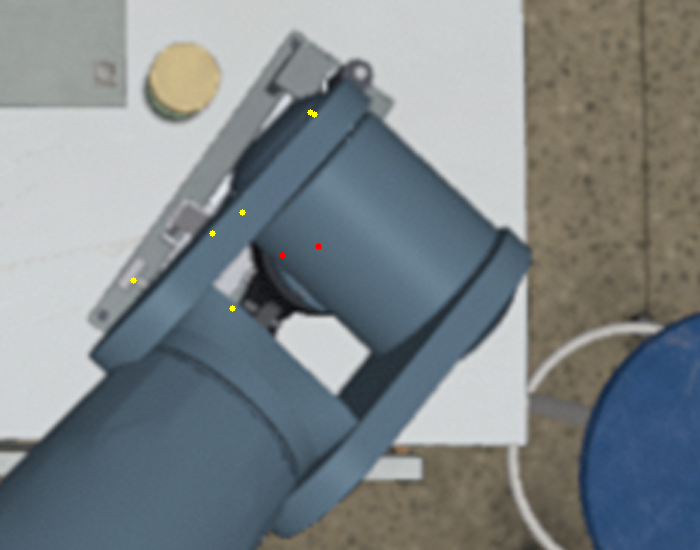

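View pics/wrist2.png

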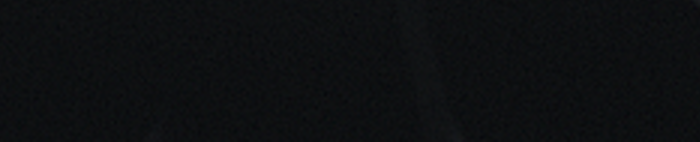

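```bash
python3 - <<'E'
from fit import *
f=viewer.grab_frame("top")
im0=cv2.imread("pics/top0.png");k=6
im=cv2.resize(im0,None,fx=k,fy=k,interpolation=cv2.INTER_CUBIC)
def dr(g,col):
    for n in G:
        q=proj(f,T(g,G[n]))[0]*k+2.5; cv2.circle(im,tuple(np.round(q).astype(int)),4,col,-1)
    for z,P in ((0.0,[(-.131,-.046),(.131,-.046),(.131,.046),(-.131,.046)]),(.038,[(-.115,-.019),(.1,-.019),(.1,.019),(-.115,.019)])):
        a=proj(f,T(g,[(x,y,z) for x,y in P]))*k+2.5; cv2.polylines(im,[np.round(a).astype(np.int32)],True,col,1,cv2.LINE_AA)
dr(G0,(0,0,255)); dr([.53157,-.29956,-.6245],(0,255,255))
cv2.imwrite("pics/tz3.png",im[183*k:310*k,350*k:470*k][:, :])
print(im[183*k:310*k,350*k:470*k].shape)
w=cv2.imread("pics/w1.png"); fw=viewer.grab_frame("wrist"); im=cv2.resize(w,None,fx=2,fy=2)
k=2
dr(G0,(0,0,255)); dr([.53157,-.29956,-.6245],(0,255,255))
cv2.imwrite("pics/wz3.png",im[200:560,380:1100])
E
```

```text
(762, 720, 3)
```

View pics/tz3.png

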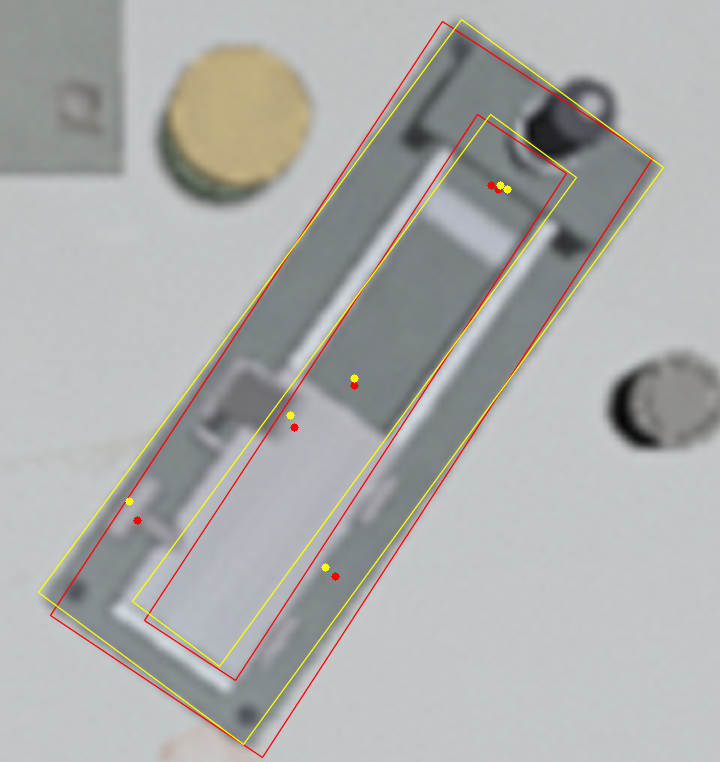

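```bash
python3 - <<'E'
import cv2
im0=cv2.imread("pics/top0.png");k=10
im=cv2.resize(im0[183:262,385:465],None,fx=k,fy=k,interpolation=cv2.INTER_CUBIC)[:600];cv2.imwrite("pics/ta.png",im)
im=cv2.resize(im0[240:310,350:430],None,fx=k,fy=k,interpolation=cv2.INTER_CUBIC)[:700];cv2.imwrite("pics/tb.png",im[:600+0] if 0 else cv2.resize(im,(686,600)))
E
```

```text
(no output)
```

View pics/ta.png

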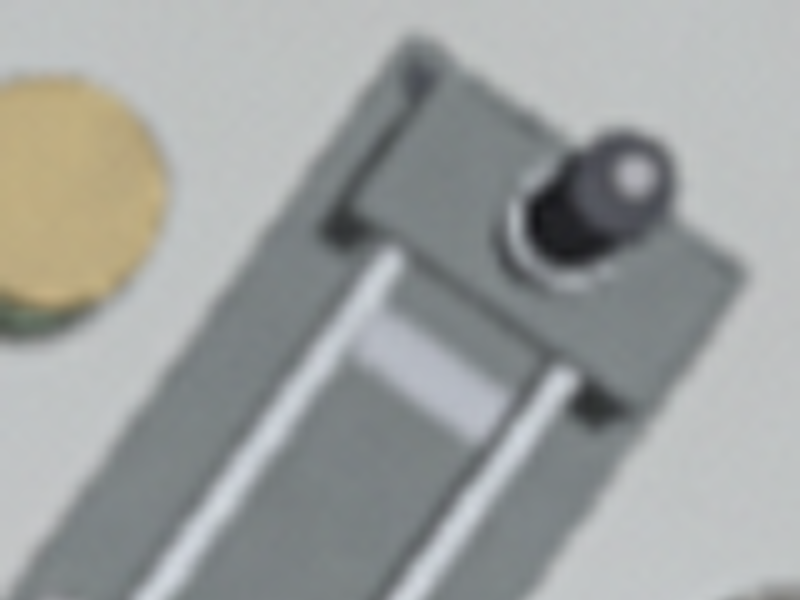

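View pics/tb.png

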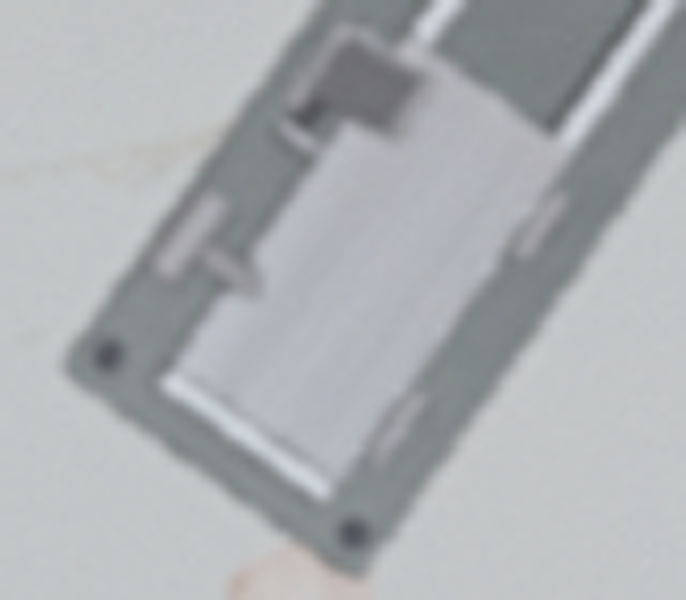

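View pics/wz3.png

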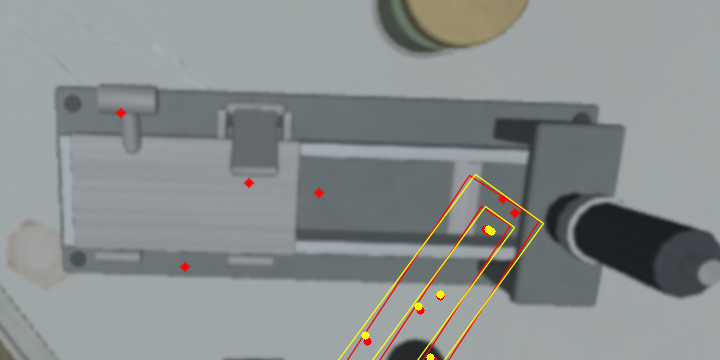

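```bash
cat > clk.py <<'E'
from fit import *
fs={c:viewer.grab_frame(c) for c in ["side","top","wrist"]}
B=.068;b=.006
a=lambda c:(np.array(c)/10-.45+[385,183]); d=lambda c:(np.array(c)/8.575-.45+[350,240])
w=lambda c:((np.array(c)+[380,200])/2-.25); s=lambda c:(np.array(c)/3-.33+[200,160])
pts={"top":[(a((352,200)),(.077,.038,B)),(a((632,405)),(.077,-.038,B)),(a((748,275)),(.113,-.038,B)),(a((410,33)),(.131,.046,b)),(d((192,235)),G["pull_bar"]),(d((70,365)),(-.131,.046,b)),(d((357,572)),(-.131,-.046,b)),(d((403,108)),G["thumb_tip"])],
"wrist":[(w((56,87)),(-.131,.046,b)),(w((63,273)),(-.131,-.046,b)),(w((598,105)),(.131,.046,b)),(w((128,99)),G["pull_bar"]),(w((537,125)),(.077,.038,B)),(w((515,303)),(.077,-.038,B)),(w((597,305)),(.113,-.038,B)),(w((623,126)),(.113,.038,B)),(w((255,170)),G["thumb_tip"])],
"side":[(s((217,537)),(-.131,-.046,0)),(s((657,573)),(.131,-.046,0)),(s((572,472)),(.077,-.038,B)),(s((634,472)),(.113,-.038,B)),(s((575,393)),(.077,.038,B)),(s((634,400)),(.113,.038,B)),(s((306,388)),G["pull_bar"]),(s((386,372)),G["thumb_tip"])]}
def f3(cs):
    fun=lambda p:np.concatenate([proj(fs[c],T(p,X))[0]-px for c in cs for px,X in pts[c]])
    r=least_squares(fun,G0); print(cs,np.round(r.x,4)); print(np.round(fun(r.x).reshape(-1,2),1).tolist())
for cs in (["top"],["wrist"],["side"],["top","side"],["top","side","wrist"]): f3(cs)
E
python3 clk.py
```

```text
['top'] [ 0.5316 -0.2992 -0.6061]
[[-0.7, -0.0], [1.3, 0.7], [-0.5, -0.3], [0.0, -0.9], [-0.6, -0.2], [-1.1, 0.1], [0.1, 0.8], [1.4, -0.2]]
['wrist'] [ 0.5315 -0.2962 -0.6059]
[[-1.0, -0.6], [-0.6, -0.4], [0.5, -0.5], [-0.2, 0.2], [0.6, -1.9], [-0.9, 1.1], [0.0, 1.3], [2.5, -0.7], [-1.0, 1.9]]
['side'] [ 0.5299 -0.2995 -0.6058]
[[-1.0, 0.6], [0.1, 1.4], [-0.3, 0.0], [0.6, 1.7], [0.1, -1.5], [0.6, -2.4], [0.1, -0.0], [-0.2, -0.8]]
['top', 'side'] [ 0.5307 -0.2992 -0.607 ]
[[-0.7, 0.4], [1.3, 1.2], [-0.5, 0.1], [0.0, -0.5], [-0.6, 0.2], [-1.2, 0.5], [0.0, 1.2], [1.4, 0.2], [-0.7, 0.3], [0.3, 1.1], [0.0, -0.2], [0.8, 1.5], [0.4, -1.7], [0.9, -2.6], [0.4, -0.3], [0.2, -1.1]]
['top', 'side', 'wrist'] [ 0.5314 -0.2969 -0.6058]
[[-1.9, 0.1], [0.2, 0.8], [-1.7, -0.2], [-1.1, -0.8], [-1.7, -0.1], [-2.2, 0.2], [-1.0, 0.9], [0.3, -0.1], [-0.8, -0.6], [-0.1, 0.1], [-0.4, -1.2], [0.4, 0.5], [0.0, -2.6], [0.4, -3.4], [0.2, -1.1], [-0.1, -1.9], [-0.7, -0.0], [-0.3, 0.2], [0.7, 0.1], [0.1, 0.9], [0.8, -1.1], [-0.6, 1.7], [0.3, 1.9], [2.7, -0.0], [-0.6, 2.6]]
```

```bash
sed -i 's/^G0=.*/G0=[.5313,-.298,-.606]; R0=[.4969,.1165,-.4487]/' fit.py; python3 - <<'E'
from fit import *
print(where(G0,.173)); print(tgt(G0,(-.035,-.02,.062),.173)); print(tgt(G0,(-.035,.058,.062),.173))
E
```

```text
[-0.0353 -0.023   0.1998]
(array([ 0.49114066, -0.29450321,  0.235     ]), array([ 0.04, 13.78,  0.3 ]), array([-0.001,  0.032,  0.001]))
(array([ 0.53556824, -0.23039244,  0.235     ]), array([ 0.29, 13.79,  8.1 ]), array([-0.001,  0.032,  0.001]))
```

```bash
python3 -m pendant '[[0,[0,5,0],[0,0.03,0]],[0,[0,10,0],[0,0.03,0]],[0,[0,13.8,0],[0,0.03,0]],[0,[0,13.8,0.3],[0,0.03,0]],[0,[0.1,13.8,1.3],[0,0.03,0]],[0,[0.1,13.8,2.5],[0,0.03,0]],[0,[0.1,13.8,3.7],[0,0.03,0]],[0,[0.2,13.8,4.5],[0,0.03,0]]]'; python3 -c "
from fit import *
print(where(G0,.173))"; python3 -m pendant '[[0,[0,0,1],[0,0,0]],[0,[0,0,2],[0,0,0]],[0,[0,0,3],[0,0,0]],[0,[0,0,3.6],[0,0,0]]]';  python3 -c "
from fit import *
print(where(G0,.173)); f=viewer.grab_frame('side'); cv2.imwrite('pics/s3.png',cv2.resize(f['pixels'][200:400,220:450,::-1],None,fx=3,fy=3))
f=viewer.grab_frame('wrist');save(f,'w3')"
```

```text
clock: 9.35
tcp_pos: [0.516, -0.2592, 0.2356]
tool_rot: [-1.57, -0.003, -0.603]
force: [0.3, 1.0, -0.7]
gripper_width: 0.003
[-0.0342  0.0233  0.0626]
clock: 9.85
tcp_pos: [0.5367, -0.229, 0.2355]
tool_rot: [-1.57, -0.002, -0.603]
force: [0.1, -0.0, 0.1]
gripper_width: 0.003
[-0.0344  0.06    0.0625]
```

View pics/s3.png

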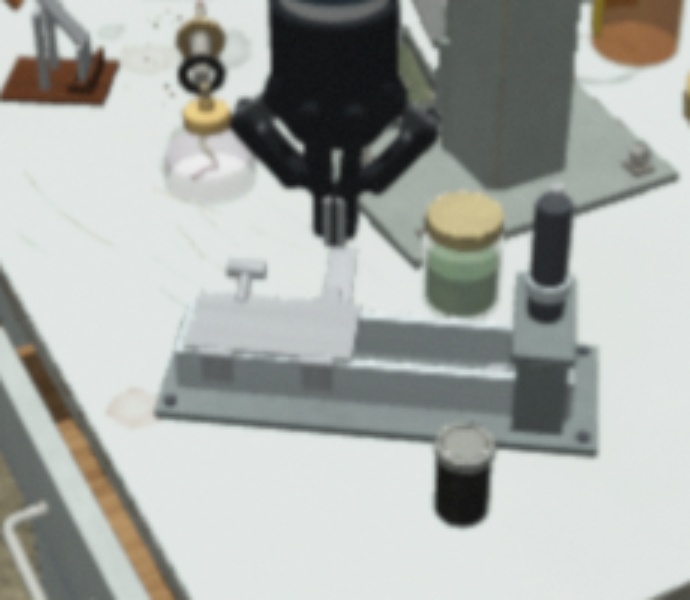

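View pics/w3.png

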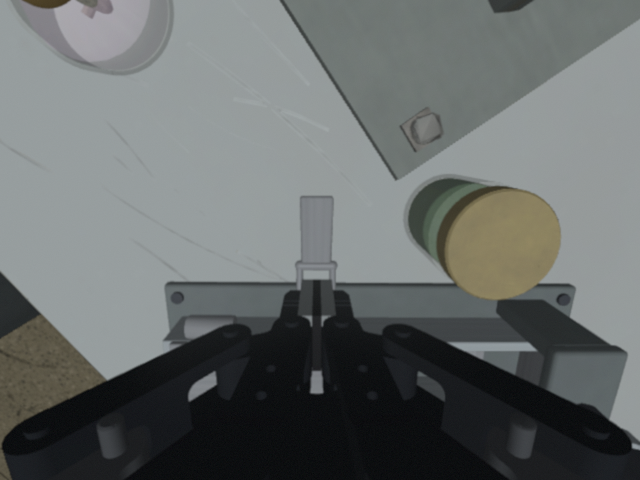

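```bash
python3 - <<'E'
from fit import *
print(tgt(G0,(-.088,.041,.095),.170)); 
E
```

```text
(array([ 0.48232286, -0.21417733,  0.265     ]), array([-5.32, -2.95, -1.85]), array([-0.001,  0.004,  0.003]))
```

```bash
python3 -m pendant '[[4.6,[0,-3,0],[0,0,0]],[4.6,[-3,-3,-1],[0,0,0]],[4.6,[-5.3,-3,-1.8],[0,0,0]],[4.6,[-5.3,-3,-1.8],[0,0,0]]]'; python3 - <<'E'
from fit import *
print(where(G0,.170)); 
fs={c:viewer.grab_frame(c) for c in("side","top","wrist")}
for c in fs:print(c,[(np.round(q["pixel"][::-1],1),round(q["score"],2)) for q in pinpoint("pull_bar",c)[:2]],proj(fs[c],T(G0,G["pull_bar"])))
save(fs["wrist"],"w4",proj(fs["wrist"],T(G0,G["pull_bar"])))
cv2.imwrite('pics/s4.png',cv2.resize(fs["side"]['pixels'][200:400,220:450,::-1],None,fx=3,fy=3))
print(tgt(G0,(-.088,.041,.0395),.170)); 
E
```

```text
clock: 10.45
tcp_pos: [0.4817, -0.2136, 0.2651]
tool_rot: [-1.57, -0.002, -0.603]
force: [-0.4, 0.6, 0.6]
gripper_width: 0.537
[-0.0885  0.0413  0.0951]
side [(array([301.7, 289.5]), 0.64), (array([392.6, 322.1]), 0.44)] [[302.07446404 288.29521171]]
top [] [[370.78936378 266.9016793 ]]
wrist [(array([312.8, 270.5]), 0.92)] [[312.8899131  271.05640627]]
(array([ 0.48232286, -0.21417733,  0.2095    ]), array([-0.1 ,  5.6 , -0.06]), array([-0.001,  0.004,  0.003]))
```

View pics/w4.png

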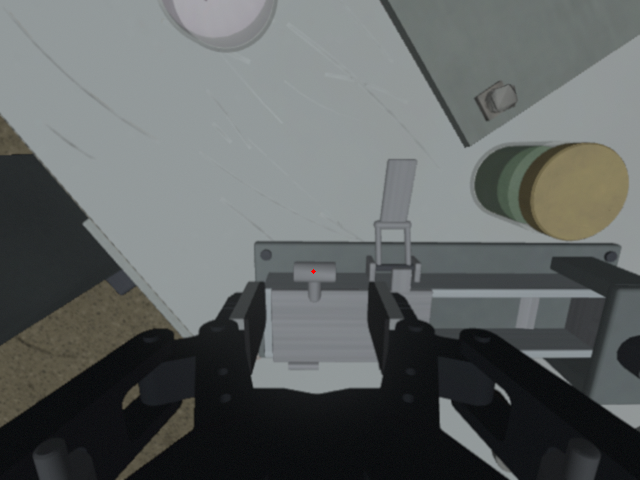

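View pics/s4.png

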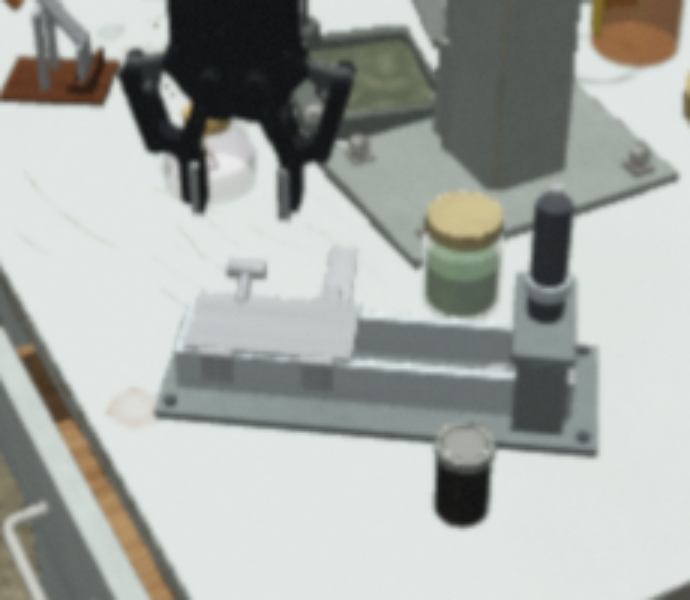

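```bash
python3 -m pendant '[[4.6,[0.05,3,-0.05],[0,0,0]],[4.6,[0.05,5.5,-0.05],[0,0,0]],[4.6,[0.05,5.5,-0.05],[0,0,0]],[1.5,[0.05,5.5,-0.05],[0,0,0]],[1.5,[0.05,5.5,-0.05],[0,0,0]],[1.5,[0.05,5.5,-0.05],[0,0,0]]]'; python3 - <<'E'
from fit import *
print(where(G0,.170)); 
fs={c:viewer.grab_frame(c) for c in("side","wrist")}
save(fs["wrist"],"w5")
cv2.imwrite('pics/s5.png',cv2.resize(fs["side"]['pixels'][200:400,220:450,::-1],None,fx=3,fy=3))
E
```

```text
clock: 11.5
tcp_pos: [0.4833, -0.2143, 0.2116]
tool_rot: [-1.57, 0.001, -0.601]
force: [-7.1, 5.3, 6.2]
gripper_width: 0.26
[-0.0873  0.0416  0.0416]
```

View pics/w5.png

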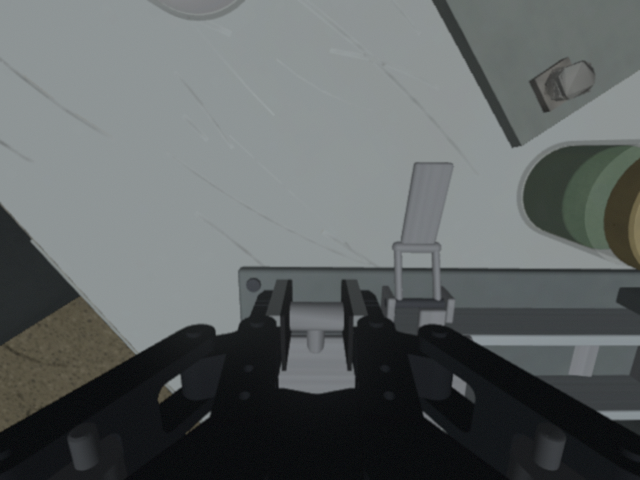

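View pics/s5.png

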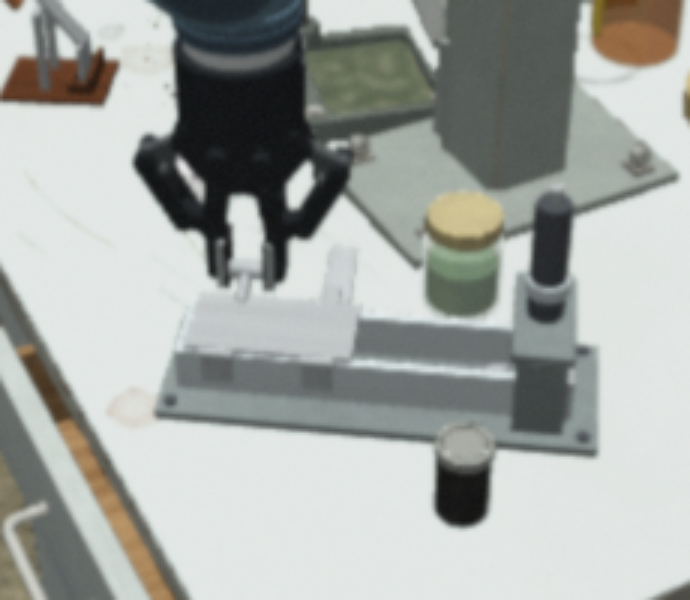

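```bash
python3 -m pendant '[[1.5,[0,-1.35,-0.33],[0,0,0]],[1.5,[0,-2.61,-0.92],[0,0,0]],[1.5,[0,-3.73,-1.74],[0,0,0]],[1.5,[0,-4.66,-2.78],[0,0,0]],[1.5,[0,-5.37,-3.97],[0,0,0]],[1.5,[0,-5.83,-5.29],[0,0,0]],[1.5,[0,-6.01,-6.67],[0,0,0]],[1.5,[0,-5.92,-8.05],[0,0,0]]]'; python3 - <<'E'
from fit import *
print(where(G0,.170)-[-.0873,.0416,.0416])
fs={c:viewer.grab_frame(c) for c in("side",)}
cv2.imwrite('pics/s6.png',cv2.resize(fs["side"]['pixels'][200:400,220:450,::-1],None,fx=3,fy=3))
E
```

```text
clock: 12.6
tcp_pos: [0.4373, -0.281, 0.2722]
tool_rot: [-1.568, 0.004, -0.602]
force: [-5.7, 9.8, 8.8]
gripper_width: 0.246
[-0.0003 -0.0807  0.0606]
```

View pics/s6.png

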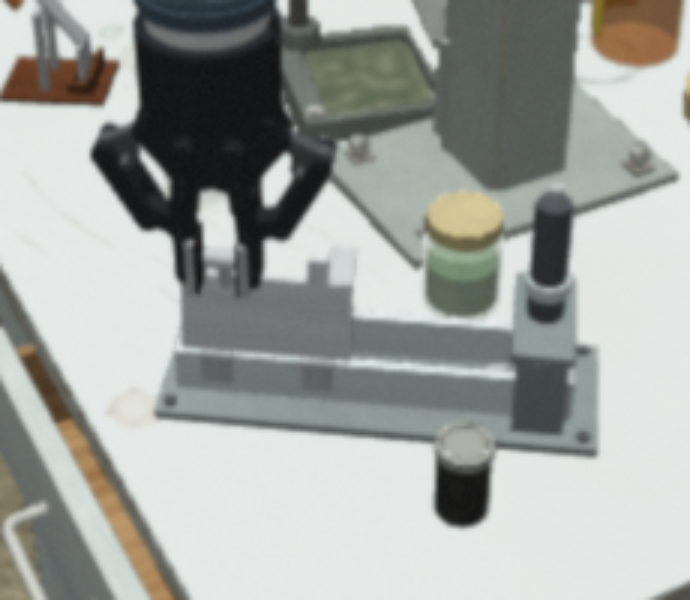

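```bash
python3 -m pendant '[[1.5,[0,0.37,-1.34],[0,0,0]],[1.5,[0,1.0,-2.58],[0,0,0]],[1.5,[0,1.85,-3.65],[0,0,0]],[1.5,[0,1.85,-3.65],[0,0,0]],[4.6,[0,1.85,-3.65],[0,0,0]],[4.6,[0,1.85,-3.65],[0,0,0]],[4.6,[0,-2,-2],[0,0,0]],[4.6,[0,-7,0],[0,0,0]]]'; python3 - <<'E'
from fit import *
fs={c:viewer.grab_frame(c) for c in("side","wrist")}
cv2.imwrite('pics/s7.png',cv2.resize(fs["side"]['pixels'][200:400,220:450,::-1],None,fx=3,fy=3)); save(fs["wrist"],"w7")
E
```

```text
clock: 13.65
tcp_pos: [0.4369, -0.2822, 0.3426]
tool_rot: [-1.57, 0.004, -0.602]
force: [1.0, -0.3, -0.8]
gripper_width: 0.539
```

View pics/s7.png

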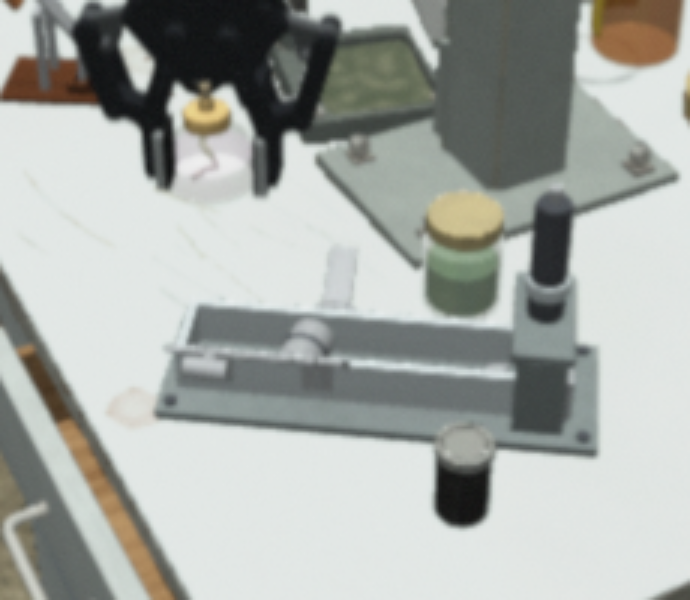

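View pics/w7.png

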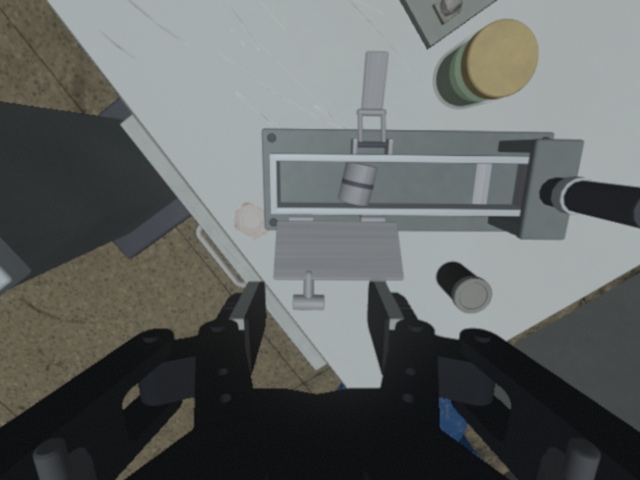

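```bash
python3 - <<'E'
from fit import *
f=viewer.grab_frame("wrist")
print("roller",[ (r["pixel"],r["score"]) for r in pinpoint("roller","wrist")[:1]])
p=onz(f,(357.5,184),.022); d=p-[G0[0],G0[1],0]; c,s=np.cos(G0[2]),np.sin(G0[2]); print(c*d[0]+s*d[1],-s*d[0]+c*d[1])
print(tgt(R0,(-.043,0,.102),.155,tilt=.611))
R=Rt(R0[2],.611)
p=T(R0,(-.043,0,.102))-R[:,1]*.255; print(p,delta(p,R))
p=T(R0,(-.06,0,.28))-Rt(R0[2],0.2)[:,1]*.155; print(p,delta(p,Rt(R0[2],.2)))
E
```

```text
roller [([184.7, 356.3], 0.69)]
-0.04509109802193384 -0.0021769649490891857
(array([0.37803721, 0.17372681, 0.22895658]), array([-30.69,  11.46,  34.28]), array([ 0.046, -0.147, -0.609]))
[0.32634735 0.19861304 0.31086406] (array([-36.35,   3.27,  33.42]), array([ 0.046, -0.147, -0.609]))
[0.41509376 0.15588584 0.43191032] (array([-26.61,  -8.83,  34.91]), array([ 0.015, -0.151, -0.199]))
```

```bash
python3 -m pendant '[[4.6,[-3,-3,4.5],[0,0,-0.02]],[4.6,[-6.5,-6,9],[0,-0.02,-0.05]],[4.6,[-10,-8.8,14],[0,-0.05,-0.08]],[4.6,[-14,-8.8,19],[0,-0.08,-0.1]],[4.6,[-18,-8.8,24],[0,-0.1,-0.14]],[4.6,[-22,-8.8,29],[0.01,-0.13,-0.17]],[4.6,[-26,-8.8,34],[0.015,-0.15,-0.2]],[4.6,[-26.6,-8.8,34.9],[0.015,-0.15,-0.2]]]'; python3 - <<'E'
from fit import *
print(manip.state()["qpos"])
f=viewer.grab_frame("wrist"); P=T(R0,[Rr[k] for k in Rr]); save(f,"w8",proj(f,P))
for k in Rr: print(k,[(np.round(q["pixel"][::-1],1),round(q["score"],2)) for q in pinpoint(k,"wrist")[:1]])
R=Rt(R0[2],.611)
p=T(R0,(-.043,0,.102))-R[:,1]*.255; print(p,delta(p,R))
E
```

```text
clock: 14.85
tcp_pos: [0.4142, 0.1583, 0.4302]
tool_rot: [-1.572, -0.2, -0.446]
force: [0.1, -0.2, -0.5]
gripper_width: 0.534
[ 0.12864652 -0.31802636  2.0613915  -0.11550731  1.23265016  0.60361526]
rest [(array([317.5, 209.4]), 0.87)]
pusher [(array([319.1, 211.3]), 0.84)]
grip [(array([297.8, 228.7]), 0.87)]
[0.32634735 0.19861304 0.31086406] (array([-12.05,   9.77,   0.05]), array([ 0.002, -0.   , -0.411]))
```

View pics/w8.png

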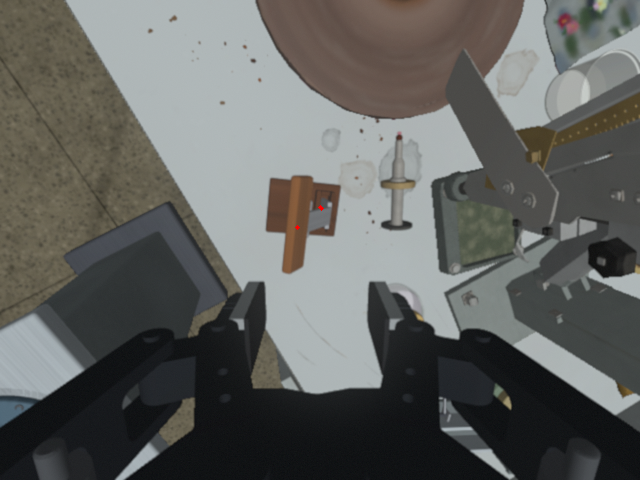

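```bash
python3 - <<'E'
import cv2
im=cv2.imread("pics/w8.png"); cv2.imwrite("pics/w8z.png",cv2.resize(im[165:285,250:355],None,fx=5,fy=5,interpolation=cv2.INTER_CUBIC))
im=cv2.imread("pics/top0.png"); cv2.imwrite("pics/t0z.png",cv2.resize(im[235:300,165:245],None,fx=9,fy=9,interpolation=cv2.INTER_CUBIC))
im=cv2.imread("pics/side0.png"); cv2.imwrite("pics/s0z.png",cv2.resize(im[165:245,205:275],None,fx=7,fy=7,interpolation=cv2.INTER_CUBIC))
E
```

```text
(no output)
```

View pics/w8z.png

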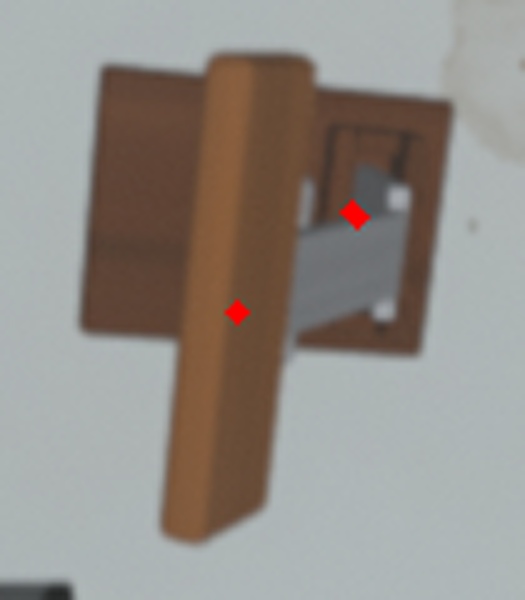

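View pics/t0z.png

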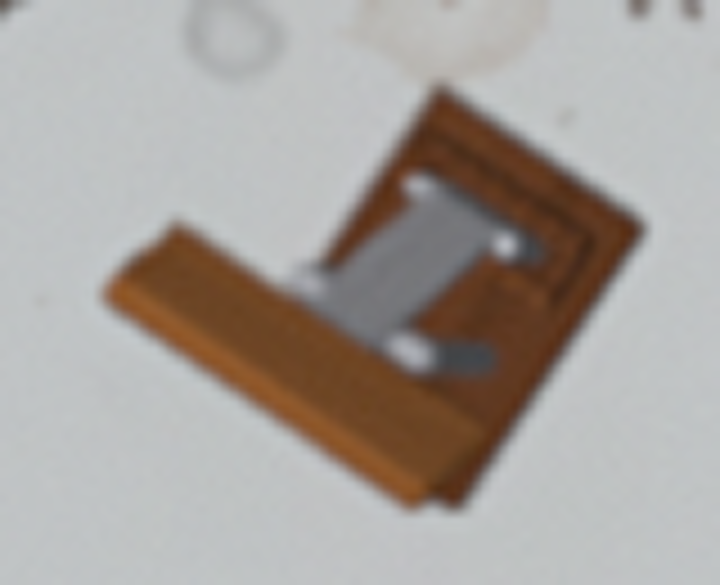

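View pics/s0z.png

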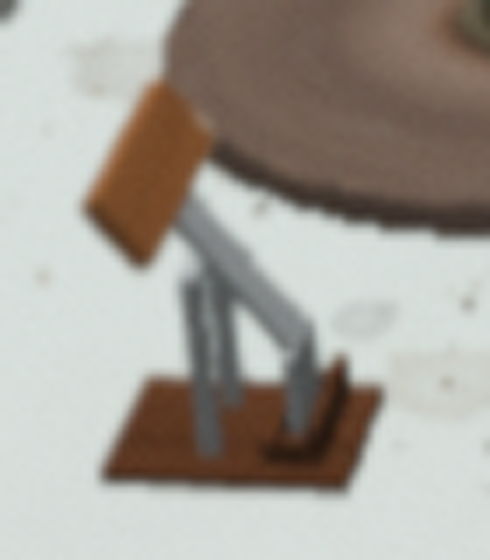

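```bash
cat > clk2.py <<'E'
from fit import *
fs={c:viewer.grab_frame(c) for c in ["side","top","wrist"]}
L=np.array([-.574,0,.819]);N=np.array([.819,0,.574]);C=np.array([-.043,0,.102])
g=lambda s,n,y:(C+L*s/1e3+N*n/1e3+[0,y/1e3,0])
w=lambda *c:np.array(c)/5-.4+[250,165]; t=lambda *c:np.array(c)/9-.44+[165,235]; s=lambda *c:np.array(c)/7-.43+[205,165]
gp={"wrist":[(w(163,532),g(15,-5,-44)),(w(208,542),g(15,5,-44)),(w(267,500),g(-15,5,-44)),(w(210,62),g(15,-5,44)),(w(252,57),g(15,5,44)),(w(313,68),g(-15,5,44))],
"top":[(t(105,295),g(15,-5,44)),(t(412,508),g(15,-5,-44)),(t(178,222),g(-15,5,44)),(t(488,435),g(-15,5,-44))],"side":[]}
bp={"wrist":[(w(103,67),-1,1,.006),(w(452,103),1,1,.006),(w(418,355),1,-1,.006),(w(82,332),-1,-1,.006)],"top":[(t(440,88),1,1,.006),(t(645,228),1,-1,.006),(t(458,508),-1,-1,.006)],
"side":[(s(103,480),-1,-1,0),(s(345,490),1,-1,0),(s(383,385),1,1,.006),(s(150,378),-1,1,.006)]}
def f3(cs,useg=True):
    def fun(p):
        o=[proj(fs[c],T(p,X))[0]-px for c in cs for px,X in (gp[c] if useg else [])]
        o+=[proj(fs[c],T(p,(p[3]+a*.0425,b*.032,z)))[0]-px for c in cs for px,a,b,z in bp[c]]
        return np.concatenate(o)
    r=least_squares(fun,[*R0,-.02]); print(cs,useg,np.round(r.x,4)); print(np.round(fun(r.x).reshape(-1,2),1).tolist())
for cs in (["top"],["wrist"],["side"],["top","wrist"],["top","wrist","side"]): f3(cs)
E
python3 clk2.py
```

```text
['top'] True [ 0.4944  0.1138 -0.5722 -0.0216]
[[-1.2, 0.6], [0.1, 1.6], [0.4, -1.3], [0.8, -0.8], [-0.4, -0.8], [0.5, -0.2], [-0.4, 0.9]]
['wrist'] True [ 0.4973  0.1107 -0.5668 -0.0222]
[[-1.5, 1.6], [-0.7, 2.2], [1.8, 2.2], [-1.8, -2.6], [0.4, -0.1], [2.6, -2.5], [-0.7, -0.5], [0.8, -0.7], [0.9, 0.6], [-0.8, 0.9]]
['side'] True [ 0.2148  0.2961 -0.5813  0.3122]
[[-0.5, 0.5], [0.5, 0.9], [0.5, -0.5], [-0.5, -1.1]]
['top', 'wrist'] True [ 0.497   0.111  -0.5683 -0.0224]
[[0.2, -0.5], [1.7, 0.3], [1.7, -2.5], [2.3, -2.1], [-2.1, 1.4], [-1.3, 1.9], [1.2, 2.1], [-2.3, -2.9], [-0.1, -0.4], [2.1, -2.7], [0.6, -1.6], [1.6, -1.1], [0.8, 0.1], [-1.2, -0.8], [0.3, -0.8], [0.4, 0.5], [-1.4, 0.6]]
['top', 'wrist', 'side'] True [ 0.497   0.111  -0.5688 -0.0229]
[[0.2, -0.5], [1.7, 0.3], [1.7, -2.5], [2.3, -2.1], [-2.1, 1.4], [-1.4, 2.0], [1.2, 2.1], [-2.3, -2.9], [-0.1, -0.3], [2.2, -2.7], [0.5, -1.5], [1.5, -0.9], [0.7, 0.3], [-1.7, -0.8], [-0.1, -0.8], [0.0, 0.5], [-1.8, 0.6], [0.6, 0.7], [1.7, 0.8], [1.4, -0.6], [0.3, -1.0]]
```

```bash
sed -i 's/^G0=.*/G0=[.5313,-.298,-.606]; R0=[.4967,.112,-.569]/' fit.py; python3 - <<'E'
from fit import *
R=Rt(R0[2],.611); C=T(R0,(-.0447,0,.1045))
for r in(.235,.155): p=C-R[:,1]*r; print(p,delta(p,R))
E
```

```text
[0.34546817 0.20872162 0.29698256] (array([-11.15,  11.42,   1.82]), array([-0.046,  0.109, -0.41 ]))
[0.38413191 0.18399389 0.23145658] (array([-7.99, 18.75,  1.29]), array([-0.046,  0.109, -0.41 ]))
```

```bash
python3 -m pendant '[[4.5,[-3,0,0.5],[-0.01,0.03,-0.13]],[4.5,[-6,3,1],[-0.03,0.07,-0.27]],[4.5,[-9,7,1.5],[-0.046,0.109,-0.41]],[4.5,[-11.1,11.4,1.8],[-0.046,0.109,-0.41]],[4.5,[-11.1,11.4,1.8],[-0.046,0.109,-0.41]]]'; python3 - <<'E'
from fit import *
print(manip.state()["qpos"])
R=Rt(R0[2],.611); C=T(R0,(-.0447,0,.1045))
for r in(.235,.155): p=C-R[:,1]*r; print(p,delta(p,R))
f=viewer.grab_frame("wrist"); P=T(R0,[Rr[k] for k in Rr]); save(f,"w9",proj(f,P))
for k in Rr: print(k,proj(f,T(R0,Rr[k])),[(np.round(q["pixel"][::-1],1),round(q["score"],2)) for q in pinpoint(k,"wrist")[:1]])
E
```

```text
clock: 15.82
tcp_pos: [0.3442, 0.2074, 0.2938]
tool_rot: [-1.58, -0.606, -0.565]
force: [0.5, -0.9, 0.3]
gripper_width: 0.524
[ 0.35291475 -0.26102447  2.30651329 -0.67127099  0.82692925  1.31820368]
[0.34546817 0.20872162 0.29698256] (array([ 0.21, -0.24,  0.18]), array([ 0.007,  0.003, -0.005]))
[0.38413191 0.18399389 0.23145658] (array([0.25, 7.76, 0.23]), array([ 0.007,  0.003, -0.005]))
rest [[295.36885379 218.46868622]] [(array([291.8, 217.6]), 0.65)]
pusher [[298.73982668 219.57843499]] [(array([295.7, 218.8]), 0.66)]
grip [[321.07411938 254.00393864]] [(array([317.7, 255.4]), 0.97)]
```

View pics/w9.png

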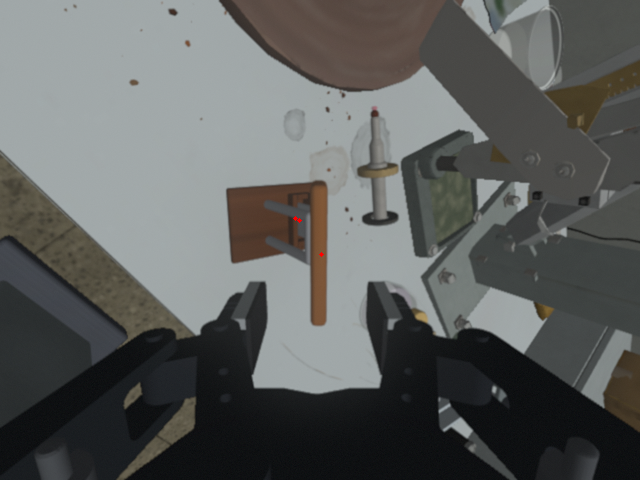

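```bash
python3 -m pendant '[[4.5,[0.15,3,0.2],[0.007,0.003,-0.005]],[4.5,[0.15,5.5,0.2],[0.007,0.003,-0.005]],[4.5,[0.15,7.7,0.2],[0.007,0.003,-0.005]],[4.5,[0.15,7.75,0.2],[0.007,0.003,-0.005]],[0.3,[0.15,7.75,0.2],[0.007,0.003,-0.005]],[0.3,[0.15,7.75,0.2],[0.007,0.003,-0.005]],[0.3,[0.15,7.75,0.2],[0.007,0.003,-0.005]],[0.3,[0.15,7.75,0.2],[0.007,0.003,-0.005]]]'; python3 - <<'E'
from fit import *
s=manip.state(); print(s["qpos"],s["force"])
R=Rt(R0[2],.611); C=T(R0,(-.0447,0,.1045))
for r in(.155,): p=C-R[:,1]*r; print(p,delta(p,R))
f=viewer.grab_frame("wrist"); save(f,"w10")
f=viewer.grab_frame("side"); cv2.imwrite('pics/s10.png',cv2.resize(f['pixels'][130:260,180:330,::-1],None,fx=4.5,fy=4.5))
E
```

```text
clock: 17.02
tcp_pos: [0.3863, 0.1861, 0.2379]
tool_rot: [-1.555, -0.618, -0.578]
force: [-9.2, 5.6, 5.2]
gripper_width: 0.106
[ 0.26472322 -0.07481306  2.27506114 -0.78172251  0.64206806  1.4077257 ] [-9.16395742  5.55585428  5.2054354 ]
[0.38413191 0.18399389 0.23145658] (array([-0.43,  0.48, -0.3 ]), array([-0.011, -0.008,  0.007]))
```

View pics/w10.png

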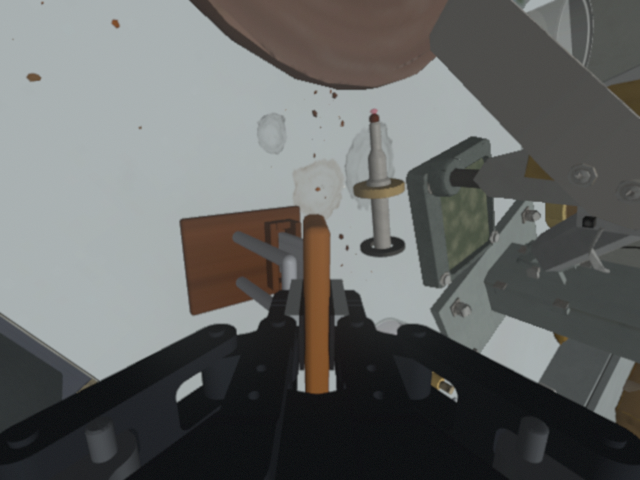

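View pics/s10.png

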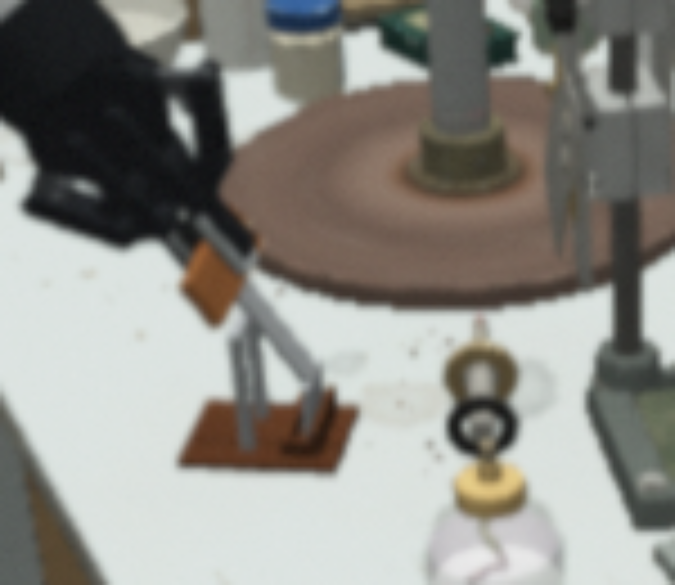

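```bash
cat >> fit.py <<'E'
import json,os
from scipy.spatial.transform import Rotation as Ro
def pose():
    s=manip.state(); return np.array(s["tcp_pos"]),Rrpy(s["tool_rot"])
def Rz(a): return Ro.from_euler('z',a).as_matrix()
if os.path.exists("grasp.json"):
    gj=json.load(open("grasp.json")); Pp=np.array(gj["p"]);PR=np.array(gj["R"]) # pusher origin & rot in tool
def pusher_to(frame,pt,tilt=0,dyaw=0):
    """tool delta to bring pusher origin to frame point, pusher aligned with the frame"""
    Rp=Rz(frame[2]+dyaw)@Ro.from_euler('y',tilt).as_matrix(); R=Rp@PR.T; p=T(frame,pt)-R@Pp
    return np.round(p,3),delta(p,R)
def pusher_at(frame):
    p,R=pose(); o=p+R@Pp; M=Rz(frame[2]).T; return np.round(M@(o-[frame[0],frame[1],0]),4), np.round(Ro.from_matrix(M@R@PR).as_rotvec(),3)
E
python3 - <<'E'
from fit import *
p,R=pose(); o=T(R0,(0,0,.006)); json.dump({"p":(R.T@(o-p)).tolist(),"R":(R.T@Rz(R0[2])).tolist(),"p0":p.tolist(),"R0":R.tolist()},open("grasp.json","w"))
E
python3 - <<'E'
from fit import *
print(pusher_at(R0)); print(pusher_to(R0,(0,0,.05))); print(pusher_to(R0,(0,0,.13)))
E
```

```text
(array([ 0.   , -0.   ,  0.006]), array([0., 0., 0.]))
(array([0.386, 0.186, 0.282]), (array([ 2.55, -3.59,  0.06]), array([-0.,  0., -0.])))
(array([0.386, 0.186, 0.362]), (array([  7.18, -10.11,   0.16]), array([-0.,  0., -0.])))
```

```bash
python3 -m pendant '[[0.3,[0.6,-0.8,0],[0,0,0]],[0.3,[1.2,-1.7,0],[0,0,0]],[0.3,[2.5,-3.6,0.1],[0,0,0]],[0.3,[5,-7,0.1],[0,0,0]],[0.3,[7.2,-10.1,0.2],[0,0,0]],[0.3,[7.2,-10.1,0.2],[0,0,0]]]'; python3 - <<'E'
from fit import *
print(pusher_at(R0),manip.state()["qpos"]); print(pusher_to(G0,(-.09,0,.14)))
f=viewer.grab_frame("wrist"); save(f,"w11")
f=viewer.grab_frame("side"); cv2.imwrite('pics/s11.png',cv2.resize(f['pixels'][130:260,180:330,::-1],None,fx=4.5,fy=4.5))
E
```

```text
clock: 17.88
tcp_pos: [0.3877, 0.1866, 0.367]
tool_rot: [-1.546, -0.625, -0.583]
force: [0.8, 0.0, -1.6]
gripper_width: 0.105
(array([0.0026, 0.0029, 0.136 ]), array([ 0.007, -0.007,  0.001])) [ 0.26518242 -0.3133896   2.20146968 -0.58059563  0.87875433  1.13203436]
(array([ 0.35 , -0.169,  0.372]), (array([ 13.57,   8.4 , -31.97]), array([-0.028,  0.026,  0.007])))
```

View pics/w11.png

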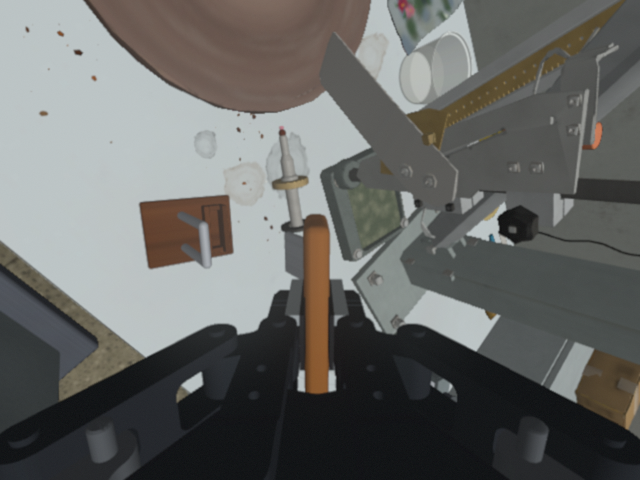

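View pics/s11.png

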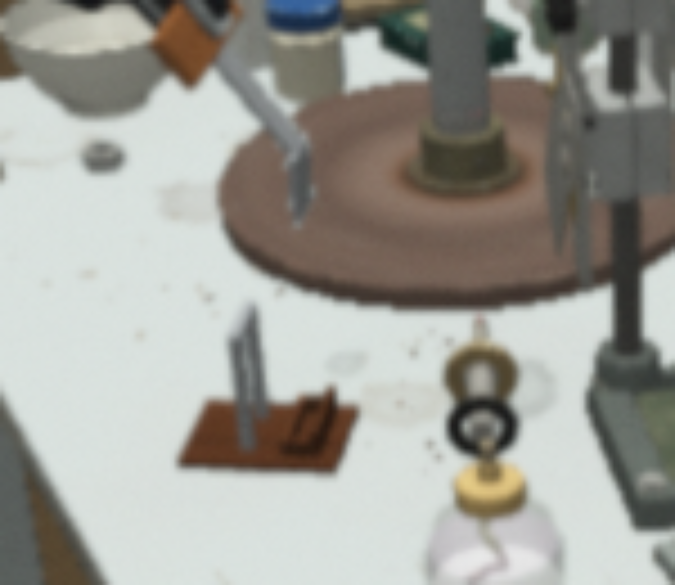

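```bash
python3 -m pendant '[[0.3,[2.2,1.4,-5.3],[0,0,0]],[0.3,[4.5,2.8,-10.6],[-0.01,0.01,0]],[0.3,[6.7,4.2,-16],[-0.014,0.013,0]],[0.3,[9,5.6,-21.3],[-0.02,0.02,0]],[0.3,[11.3,7,-26.6],[-0.028,0.026,0.007]],[0.3,[13.6,8.4,-32],[-0.028,0.026,0.007]],[0.3,[13.6,8.4,-32],[-0.028,0.026,0.007]]]'; python3 - <<'E'
from fit import *
print(pusher_at(G0),manip.state()["qpos"]); print(pusher_to(G0,(-.09,0,.06)))
f=viewer.grab_frame("wrist"); save(f,"w12")
f=viewer.grab_frame("side"); cv2.imwrite('pics/s12.png',cv2.resize(f['pixels'][180:380,220:450,::-1],None,fx=3,fy=3))
E
```

```text
clock: 18.85
tcp_pos: [0.3469, -0.1732, 0.3674]
tool_rot: [-1.564, -0.608, -0.62]
force: [0.3, 0.4, -1.6]
gripper_width: 0.102
(array([-0.092 , -0.0083,  0.1342]), array([-0.007,  0.009, -0.01 ])) [-0.77885566 -0.53202267  2.34673349  0.14626514  0.7305843  -0.24008187]
(array([ 0.35 , -0.169,  0.292]), (array([-4.34,  6.18,  0.49]), array([ 0.012, -0.004, -0.009])))
```

View pics/w12.png

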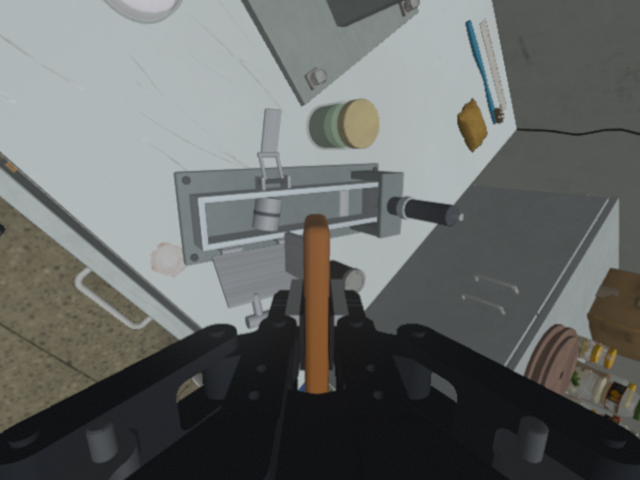

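View pics/s12.png

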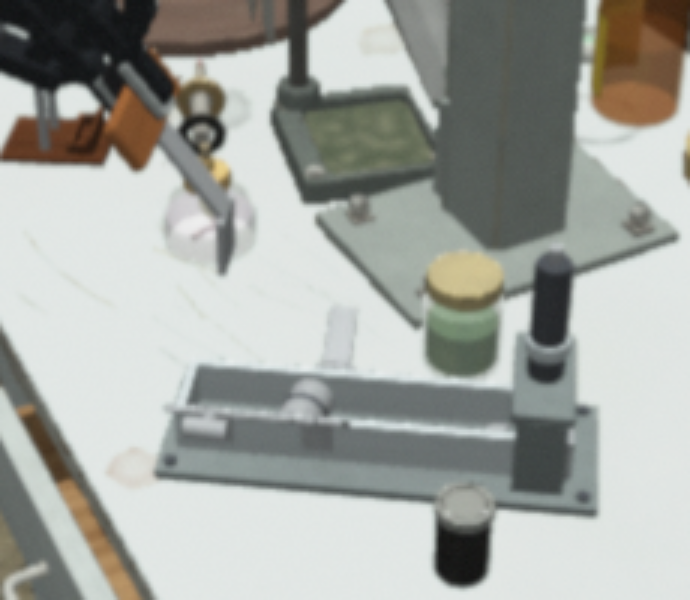

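```bash
cat >> fit.py <<'E'
PB=[(-.0025,.015,0),(-.0025,-.015,0),(-.0025,-.015,.035),(-.0025,.015,.035)]
L=np.array([-.574,0,.819]);N=np.array([.819,0,.574]);C0=np.array([-.043,0,.096])
PGr=[C0+L*a*.015+N*b*.005+[0,c*.044,0] for a,b,c in((1,1,1),(1,1,-1),(-1,1,-1),(-1,1,1))]
def overlay(f,name,box,k,frame=None):
    p,R=pose(); W=lambda P:[p+R@(Pp+PR@np.array(q)) for q in P]
    im=cv2.resize(f["pixels"][:,:,::-1],None,fx=k,fy=k,interpolation=cv2.INTER_CUBIC)
    def pl(P,c): cv2.polylines(im,[np.round(proj(f,P)*k+(k-1)/2).astype(np.int32)],True,c,1,cv2.LINE_AA)
    pl(W(PB),(0,0,255)); pl(W([(q[0]+.005,*q[1:]) for q in PB]),(0,128,255)); pl(W(PGr),(0,255,0))
    if frame is not None: pl(T(frame,[(-.115,-.019,.038),(.1005,-.019,.038),(.1005,.019,.038),(-.115,.019,.038)]),(255,255,0)); 
    x0,x1,y0,y1=[int(v*k) for v in box]; cv2.imwrite(f"pics/{name}.png",im[y0:y1,x0:x1])
E
python3 -m pendant '[[0.3,[-1.5,2,0.2],[0,0,0]],[0.3,[-3,4.2,0.4],[0.01,0,0]],[0.3,[-4.3,6.2,0.5],[0.012,-0.004,-0.009]],[0.3,[-4.3,6.2,0.5],[0.012,-0.004,-0.009]],[0.3,[-4.3,6.2,0.5],[0.012,-0.004,-0.009]]]'; python3 - <<'E'
from fit import *
print(pusher_at(G0)); print(pusher_to(G0,(-.09,0,.010)))
for c,b,k in (("wrist",(170,420,130,330),3),("side",(230,440,220,380),3.5)):
    f=viewer.grab_frame(c); overlay(f,c+"13",b,k,G0)
E
```

```text
clock: 19.58
tcp_pos: [0.3514, -0.1646, 0.292]
tool_rot: [-1.554, -0.617, -0.606]
force: [-0.3, -0.3, -1.6]
gripper_width: 0.1
(array([-0.091 ,  0.0057,  0.06  ]), array([0.001, 0.001, 0.009]))
(array([ 0.35 , -0.169,  0.242]), (array([-2.83,  4.13, -0.49]), array([-0.006,  0.007, -0.001])))
```

View pics/wrist13.png

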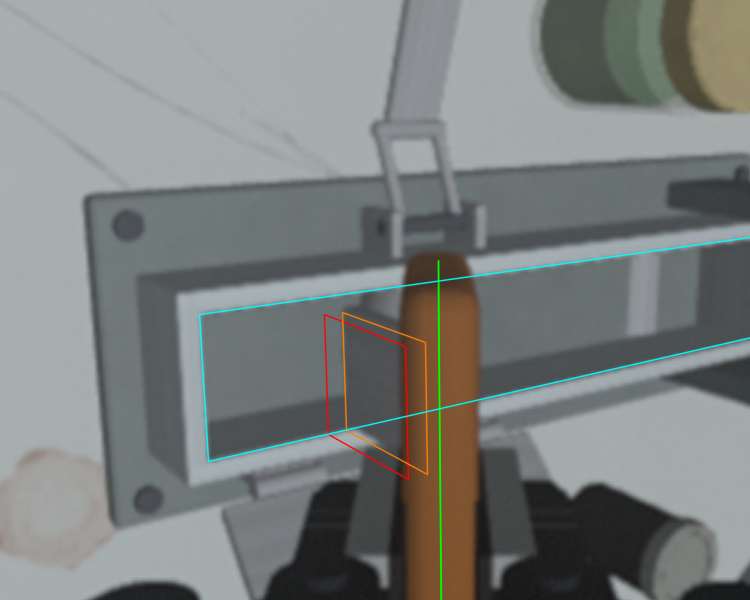

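View pics/side13.png

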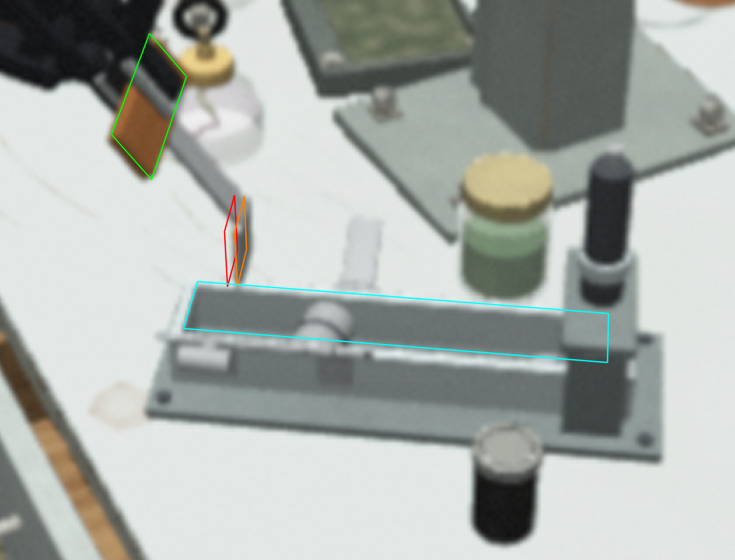

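```bash
python3 - <<'E'
from fit import *
f=viewer.grab_frame("wrist")
im=f["pixels"][:,:,::-1]; cv2.imwrite("pics/w14.png",cv2.resize(im[220:300,260:345],None,fx=7,fy=7,interpolation=cv2.INTER_CUBIC))
p,R=pose(); 
for q in PB+[(x+.005,y,z) for x,y,z in PB]: print(q,((proj(f,p+R@(Pp+PR@np.array(q)))[0]-[260,220]+.43)*7).round())
f=viewer.grab_frame("side"); im=f["pixels"][:,:,::-1]; cv2.imwrite("pics/s14.png",cv2.resize(im[255:315,280:320],None,fx=10,fy=10,interpolation=cv2.INTER_CUBIC))
for q in PB+[(x+.005,y,z) for x,y,z in PB]: print(q,((proj(f,p+R@(Pp+PR@np.array(q)))[0]-[280,255]+.45)*10).round())
E
```

```text
(-0.0025, 0.015, 0) [119. 102.]
(-0.0025, -0.015, 0) [130. 381.]
(-0.0025, -0.015, 0.035) [314. 486.]
(-0.0025, 0.015, 0.035) [308. 175.]
(0.0025, 0.015, 0) [162.  96.]
(0.0025, -0.015, 0) [171. 371.]
(0.0025, -0.015, 0.035) [358. 474.]
(0.0025, 0.015, 0.035) [354. 166.]
(-0.0025, 0.015, 0) [178. 362.]
(-0.0025, -0.015, 0) [150. 468.]
(-0.0025, -0.015, 0.035) [141. 312.]
(-0.0025, 0.015, 0.035) [170. 209.]
(0.0025, 0.015, 0) [205. 364.]
(0.0025, -0.015, 0) [177. 470.]
(0.0025, -0.015, 0.035) [169. 314.]
(0.0025, 0.015, 0.035) [197. 211.]
```

View pics/w14.png

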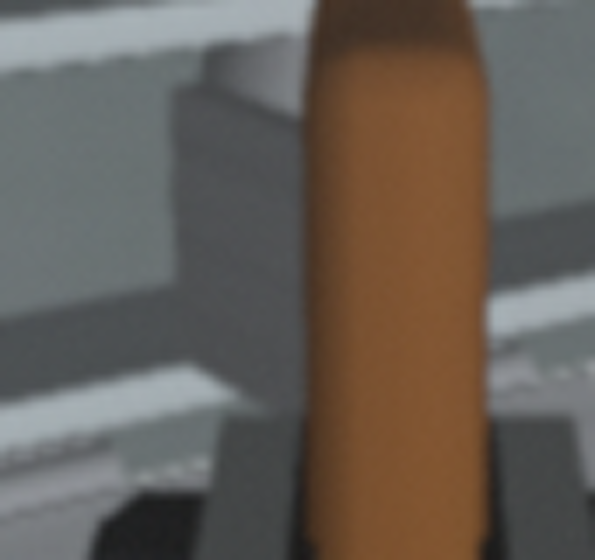

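View pics/s14.png

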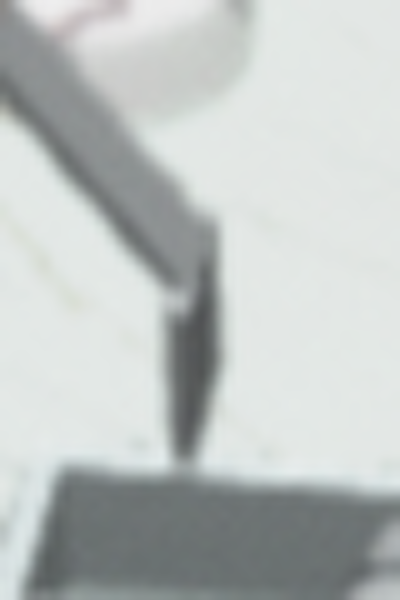

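```bash
python3 - <<'E'
from fit import *
gj["p"]=(Pp+PR@np.array([.005,.0004,.0005])).tolist(); json.dump(gj,open("grasp.json","w"))
E
python3 - <<'E'
from fit import *
print(pusher_at(G0)); print(pusher_to(G0,(-.088,0.0005,.042)))
E
```

```text
(array([-0.0854,  0.0051,  0.0612]), array([ 0.001, -0.001,  0.008]))
(array([ 0.347, -0.167,  0.273]), (array([-1.31,  1.41, -0.37]), array([-0.005,  0.006,  0.001])))
```

```bash
python3 -m pendant '[[0.3,[-0.6,0.7,-0.2],[-0.005,0.006,0]],[0.3,[-1.3,1.4,-0.4],[-0.005,0.006,0]],[0.3,[-1.3,1.4,-0.4],[-0.005,0.006,0]],[0.3,[-1.3,1.4,-0.4],[-0.005,0.006,0]]]'; python3 - <<'E'
from fit import *
print(pusher_at(G0)); print(pusher_to(G0,(-.088,0.0005,.0105)))
for c,b,k in (("wrist",(200,360,180,310),5),("side",(250,350,240,340),6)):
    f=viewer.grab_frame(c); overlay(f,c+"15",b,k,G0)
E
```

```text
clock: 20.27
tcp_pos: [0.3471, -0.1672, 0.2734]
tool_rot: [-1.555, -0.618, -0.616]
force: [-0.1, -0.6, 0.1]
gripper_width: 0.106
(array([-0.0879,  0.    ,  0.042 ]), array([ 0., -0., -0.]))
(array([ 0.347, -0.167,  0.242]), (array([-1.82,  2.56,  0.  ]), array([ 0., -0.,  0.])))
```

View pics/wrist15.png

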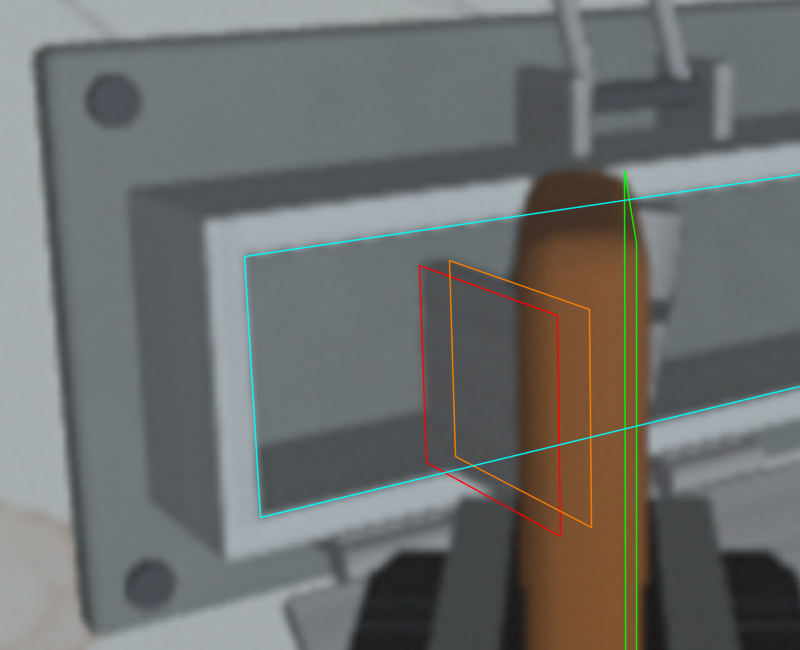

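View pics/side15.png

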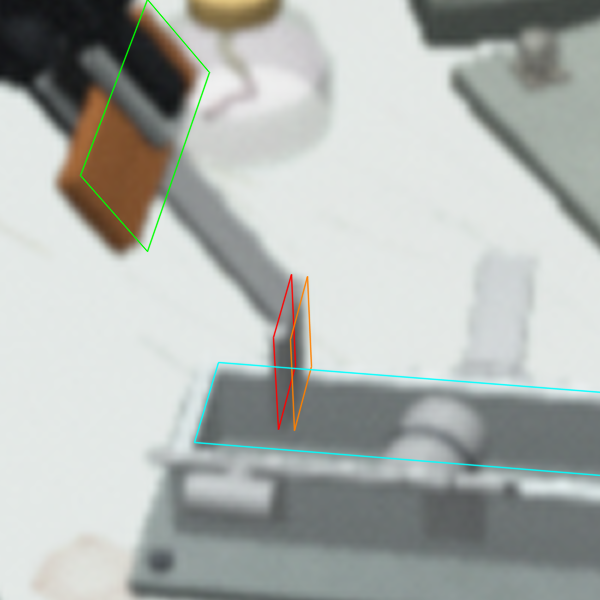

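```bash
python3 -m pendant '[[0.3,[-0.6,0.8,0.1],[0,0,0]],[0.3,[-1.2,1.7,0.1],[0,0,0]],[0.3,[-1.8,2.5,0.1],[0,0,0]],[0.3,[-1.8,2.5,0.1],[0,0,0]]]'; python3 - <<'E'
from fit import *
print(pusher_at(G0)); print(pusher_to(G0,(-.06,0.001,.0105)),pusher_to(G0,(.06,0.001,.0105)))
for c,b,k in (("wrist",(200,360,180,310),5),("side",(250,350,240,340),6)):
    f=viewer.grab_frame(c); overlay(f,c+"16",b,k,G0)
E
```

```text
clock: 20.88
tcp_pos: [0.3475, -0.1656, 0.2416]
tool_rot: [-1.554, -0.616, -0.616]
force: [0.3, -0.9, -1.2]
gripper_width: 0.102
(array([-0.089 ,  0.0017,  0.0099]), array([ 0.   ,  0.002, -0.   ]))
(array([ 0.371, -0.182,  0.242]), (array([ 2.35,  1.62, -0.06]), array([-0.   , -0.   , -0.002]))) (array([ 0.469, -0.251,  0.242]), (array([12.15,  8.55, -0.06]), array([-0.   , -0.   , -0.002])))
```

View pics/wrist16.png

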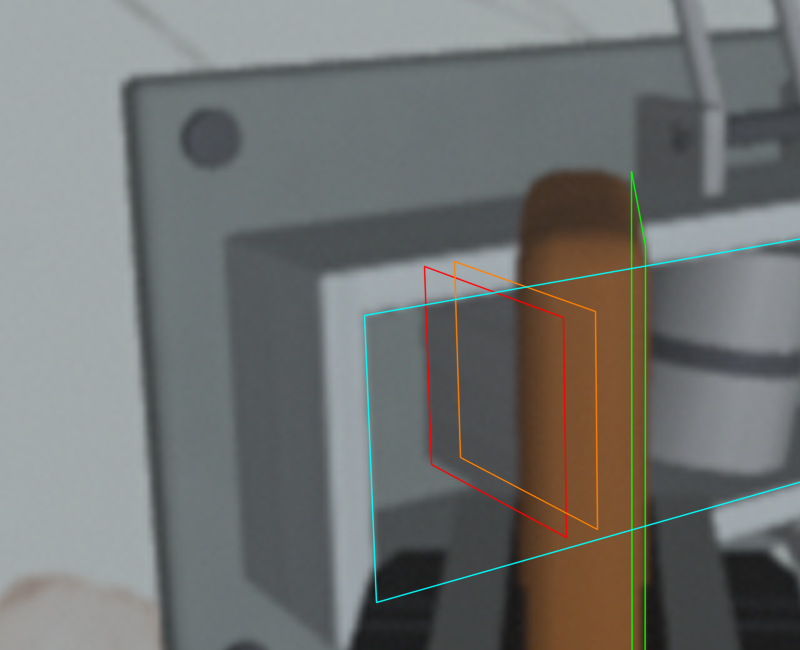

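View pics/side16.png

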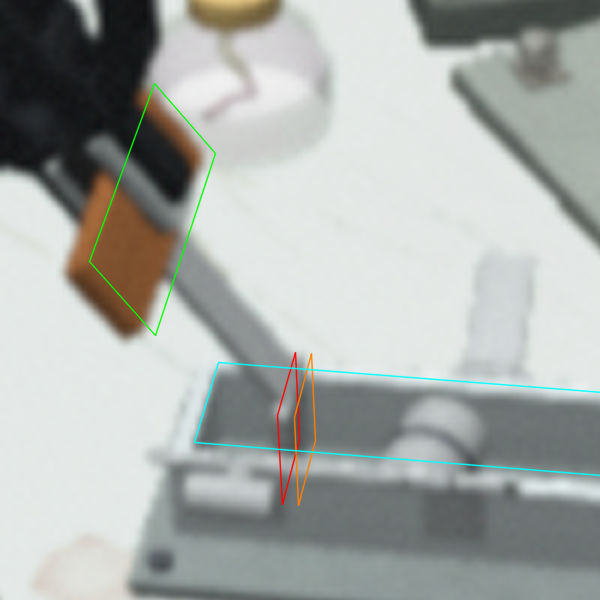

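```bash
python3 -m pendant '[[0.3,[0.96,0.38,-0.05],[0,0,0]],[0.3,[1.77,0.96,-0.05],[0,0,0]],[0.3,[2.27,1.3,-0.05],[0,0,0]],[0.3,[2.59,1.53,-0.05],[0,0,0]],[0.3,[3.0,1.82,-0.05],[0,0,0]],[0.3,[3.41,2.11,-0.05],[0,0,0]],[0.3,[3.82,2.4,-0.05],[0,0,0]],[0.3,[4.23,2.69,-0.05],[0,0,0]]]'; python3 - <<'E'
from fit import *
print(pusher_at(G0))
for c,b,k in (("wrist",(250,420,180,310),4.5),("side",(250,380,240,340),6)):
    f=viewer.grab_frame(c); overlay(f,c+"17",b,k,G0)
E
```

```text
clock: 21.98
tcp_pos: [0.389, -0.1952, 0.2454]
tool_rot: [-1.555, -0.619, -0.616]
force: [-0.2, 0.7, -0.1]
gripper_width: 0.108
(array([-0.0374,  0.0009,  0.0141]), array([-0.   , -0.001, -0.   ]))
```

View pics/wrist17.png

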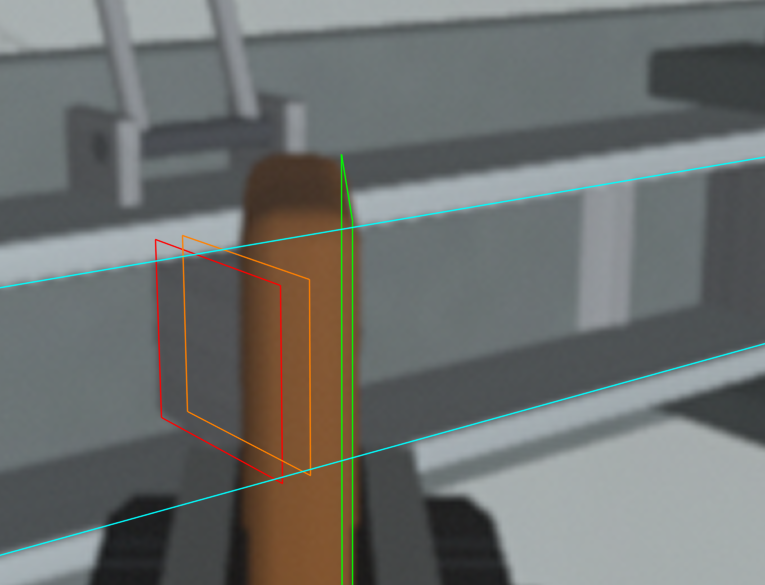

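View pics/side17.png

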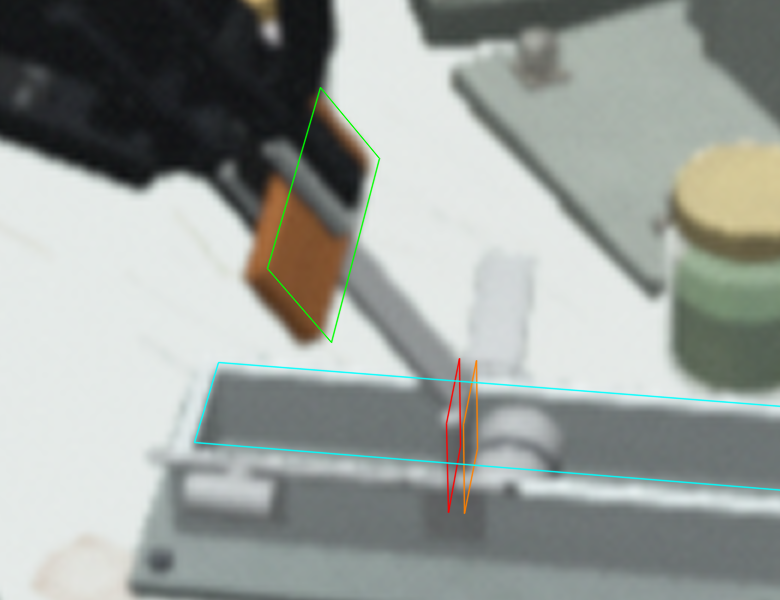

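```bash
python3 -m pendant '[[0.3,[0.41,0.29,0],[0,0,0]],[0.3,[0.82,0.58,0],[0,0,0]],[0.3,[1.23,0.87,0],[0,0,0]],[0.3,[1.63,1.16,0],[0,0,0]],[0.3,[2.04,1.45,0],[0,0,0]],[0.3,[2.45,1.73,0],[0,0,0]],[0.3,[2.86,2.02,0],[0,0,0]],[0.3,[3.27,2.31,0],[0,0,0]]]'; python3 -c "
from fit import *
print(pusher_at(G0))"; python3 -m pendant '[[0.3,[0.41,0.29,0],[0,0,0]],[0.3,[0.82,0.58,0],[0,0,0]],[0.3,[1.23,0.87,0],[0,0,0]],[0.3,[1.63,1.16,0],[0,0,0]],[0.3,[2.04,1.45,0],[0,0,0]],[0.3,[2.45,1.73,0],[0,0,0]]]'; python3 - <<'E'
from fit import *
print(pusher_at(G0))
for c,b,k in (("wrist",(250,420,180,310),4.5),("side",(300,430,250,350),6)):
    f=viewer.grab_frame(c); overlay(f,c+"18",b,k,G0)
E
```

```text
clock: 23.08
tcp_pos: [0.4223, -0.2183, 0.2458]
tool_rot: [-1.555, -0.619, -0.615]
force: [-1.3, 0.2, -0.1]
gripper_width: 0.103
(array([0.0033, 0.0008, 0.0145]), array([-0.   , -0.001, -0.   ]))
clock: 23.82
tcp_pos: [0.4473, -0.2356, 0.2459]
tool_rot: [-1.555, -0.619, -0.615]
force: [-1.4, 0.2, -0.7]
gripper_width: 0.104
(array([0.0336, 0.0008, 0.0146]), array([-0.   , -0.001, -0.   ]))
```

View pics/wrist18.png

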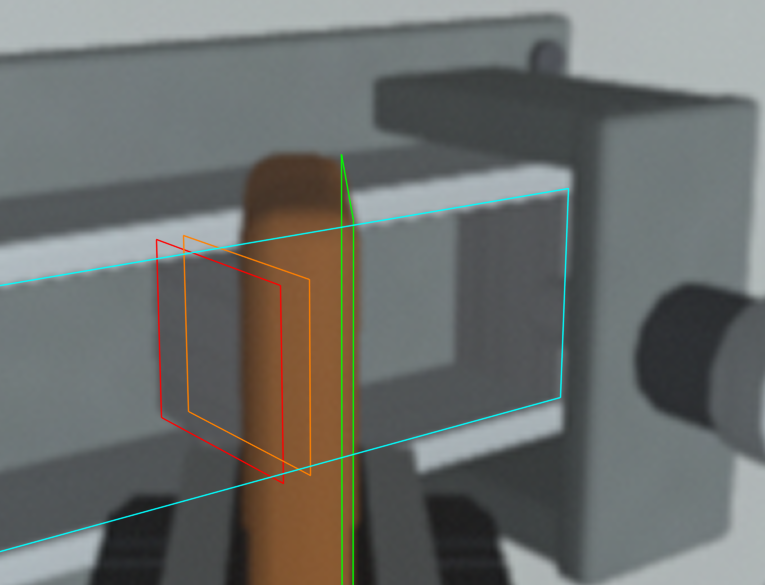

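View pics/side18.png

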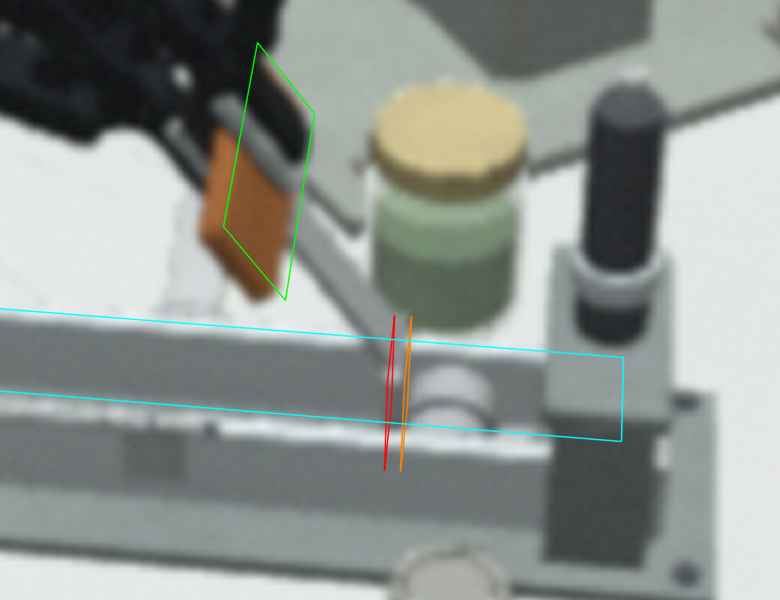

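```bash
python3 -m pendant '[[0.3,[0.33,0.23,0],[0,0,0]],[0.3,[0.65,0.46,0],[0,0,0]],[0.3,[0.98,0.69,0],[0,0,0]],[0.3,[1.31,0.92,0],[0,0,0]],[0.3,[1.63,1.16,0],[0,0,0]],[0.3,[1.96,1.39,0],[0,0,0]],[0.3,[2.29,1.62,0],[0,0,0]]]'; python3 - <<'E'
from fit import *
print(pusher_at(G0))
for c,b,k in (("side",(300,430,250,350),6),):
    f=viewer.grab_frame(c); overlay(f,c+"19",b,k,G0)
print([(r["pixel"],r["score"]) for r in pinpoint("roller","side")[:1]],proj(f,T(G0,G["seat"])))
E
```

```text
clock: 24.8
tcp_pos: [0.4709, -0.2522, 0.2464]
tool_rot: [-1.555, -0.621, -0.616]
force: [-0.0, -0.3, -0.3]
gripper_width: 0.103
(array([0.063 , 0.0005, 0.0155]), array([-0.001, -0.004, -0.001]))
[([322.3, 387.6], 0.4)] [[393.93450625 322.02234905]]
```

View pics/side19.png

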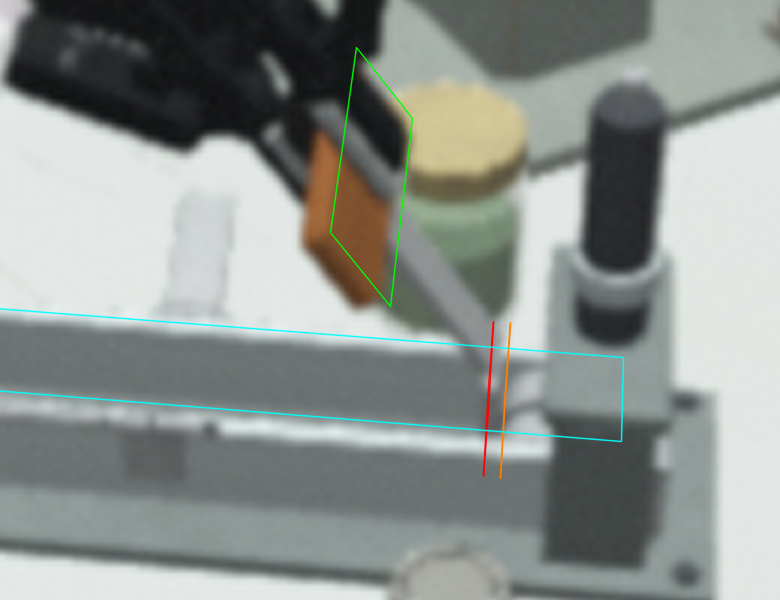

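```bash
python3 -m pendant '[[0.3,[0.16,0.15,0],[0,0,0]],[0.3,[0.33,0.27,0],[0,0,0]],[0.3,[0.41,0.33,0],[0,0,0]],[0.3,[0.41,0.33,0],[0,0,0]]]'; python3 - <<'E'
from fit import *
print(pusher_at(G0))
f=viewer.grab_frame("side"); cv2.imwrite("pics/s20.png",cv2.resize(f["pixels"][285:345,365:425,::-1],None,fx=10,fy=10,interpolation=cv2.INTER_CUBIC))
# predicted roller silhouettes
for x,z in ((.085,.022),(.080,.024)):
    print(x,[((proj(f,T(G0,(x-.014*np.cos(a),-.017,z+.014*np.sin(a))))[0]-[365,285])*10).round().tolist() for a in (0,.6,1.2)])
f=viewer.grab_frame("wrist"); save(f,"w20")
E
```

```text
clock: 25.4
tcp_pos: [0.4754, -0.2554, 0.2464]
tool_rot: [-1.556, -0.622, -0.616]
force: [-0.1, 1.1, -1.0]
gripper_width: 0.103
(array([0.0686, 0.0004, 0.0155]), array([-0.001, -0.004, -0.001]))
0.085 [[207.0, 428.0], [224.0, 396.0], [262.0, 377.0]]
0.08 [[180.0, 417.0], [196.0, 385.0], [234.0, 366.0]]
```

View pics/s20.png

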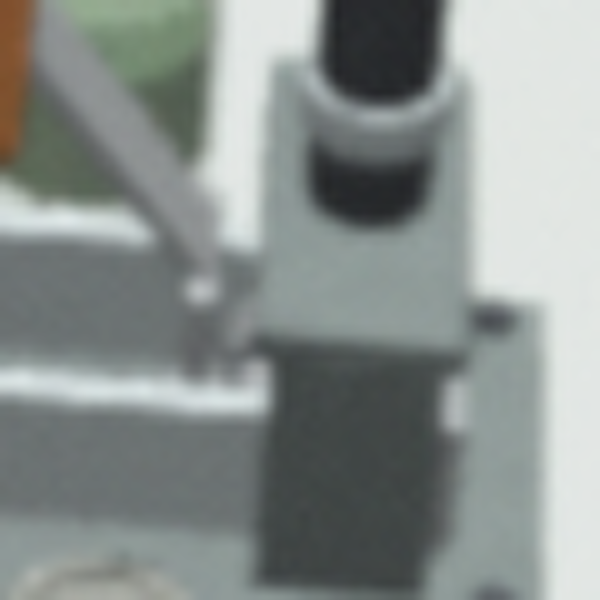

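View pics/w20.png

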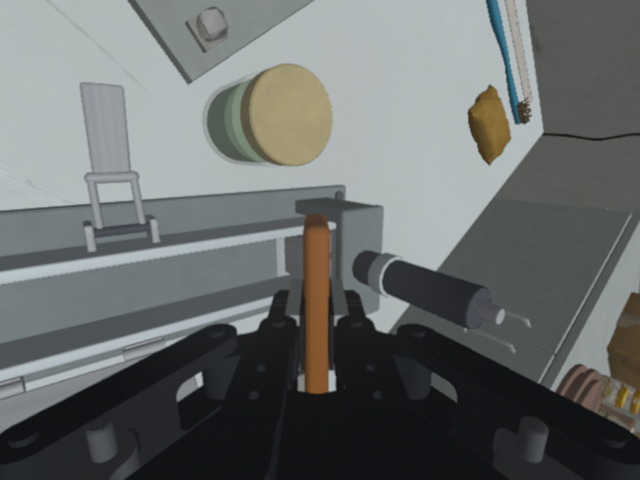

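```bash
python3 -m pendant '[[0.3,[-0.8,-0.58,0],[0,0,0]],[0.3,[-2,-1.4,0],[0,0,0]],[0.3,[-4,-2.8,0],[0,0,0]],[0.3,[-6,-4.2,0],[0,0,0]],[0.3,[-6.5,-4.6,0],[0,0,0]]]'; python3 - <<'E'
from fit import *
print(pusher_at(G0))
f=viewer.grab_frame("side"); cv2.imwrite("pics/s21.png",cv2.resize(f["pixels"][285:345,365:425,::-1],None,fx=10,fy=10,interpolation=cv2.INTER_CUBIC))
print([(r["pixel"],r["score"]) for r in pinpoint("roller","side")[:1]],proj(f,T(G0,G["seat"])))
f=viewer.grab_frame("wrist"); save(f,"w21")
print([(r["pixel"],r["score"]) for r in pinpoint("roller","wrist")[:1]],proj(f,T(G0,G["seat"])))
E
```

```text
clock: 26.12
tcp_pos: [0.4084, -0.2086, 0.2452]
tool_rot: [-1.555, -0.62, -0.616]
force: [-0.3, -0.1, -1.0]
gripper_width: 0.102
(array([-0.0134,  0.0008,  0.0141]), array([-0.   , -0.002, -0.001]))
[([321.4, 395.9], 0.58)] [[393.93450625 322.02234905]]
[([241.2, 387.2], 0.72)] [[385.65831821 235.2439253 ]]
```

View pics/s21.png

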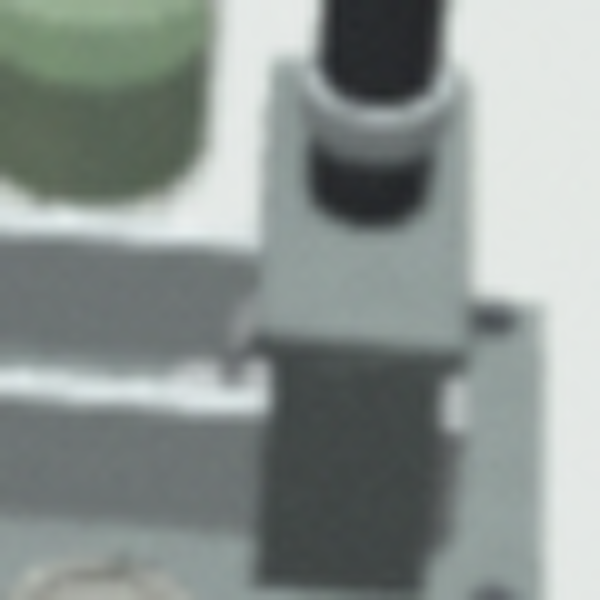

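View pics/w21.png

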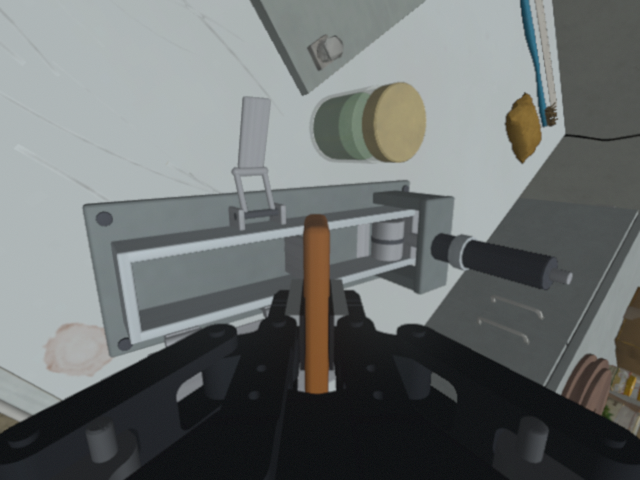

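```bash
python3 -m pendant '[[0.3,[1.4,-2,0],[0,0,0]],[0.3,[3.5,-5,0.1],[0,0,0]],[0.3,[5.5,-7.8,0.1],[0,0,0]],[0.3,[7.2,-10.2,0.15],[0,0,0]],[0.3,[7.2,-10.2,0.15],[0,0,0]]]'; python3 - <<'E'
from fit import *
print(pusher_at(G0))
p0=np.array(gj["p0"]);Rg=np.array(gj["R0"])
print(delta(p0+[0,0,.13],Rg))
E
```

```text
clock: 26.95
tcp_pos: [0.4103, -0.2105, 0.3742]
tool_rot: [-1.557, -0.63, -0.615]
force: [-1.0, -0.4, -0.9]
gripper_width: 0.103
(array([-0.0086, -0.    ,  0.1445]), array([-0.002, -0.012, -0.001]))
(array([-20.45, -13.68,  31.2 ]), array([ 0.023, -0.03 ,  0.012]))
```

```bash
python3 -m pendant '[[0.3,[-2.6,-1.7,3.9],[0,0,0]],[0.3,[-5.2,-3.4,7.8],[0.005,-0.005,0]],[0.3,[-7.8,-5.2,11.7],[0.01,-0.01,0.005]],[0.3,[-10.4,-6.9,15.6],[0.01,-0.015,0.005]],[0.3,[-13,-8.6,19.5],[0.015,-0.02,0.01]],[0.3,[-15.6,-10.3,23.4],[0.02,-0.025,0.01]],[0.3,[-18.2,-12,27.3],[0.023,-0.03,0.012]],[0.3,[-20.4,-13.7,31.2],[0.023,-0.03,0.012]]]'; python3 - <<'E'
from fit import *
p0=np.array(gj["p0"]);Rg=np.array(gj["R0"])
print(delta(p0+[0,0,.04],Rg))
E
```

```text
clock: 27.95
tcp_pos: [0.3859, 0.1877, 0.3663]
tool_rot: [-1.558, -0.616, -0.575]
force: [0.3, 0.1, -0.3]
gripper_width: 0.105
(array([-5.01,  7.29, -0.2 ]), array([ 0.001,  0.002, -0.002]))
```

```bash
python3 -m pendant '[[0.3,[-1.7,2.4,-0.1],[0,0,0]],[0.3,[-3.3,4.9,-0.2],[0,0,0]],[0.3,[-5,7.3,-0.2],[0,0,0]],[0.3,[-5,7.3,-0.2],[0,0,0]],[0.3,[-5,7.3,-0.2],[0,0,0]],[0.3,[-5,7.3,-0.2],[0,0,0]]]'; python3 - <<'E'
from fit import *
p0=np.array(gj["p0"]);Rg=np.array(gj["R0"])
print(delta(p0+[0,0,.04],Rg),delta(p0+[0,0,.0],Rg),manip.state()["force"])
for c,b,k in (("wrist",(160,340,180,320),4.4),("side",(200,300,150,250),6)):
    f=viewer.grab_frame(c); overlay(f,c+"22",b,k)
E
```

```text
clock: 28.7
tcp_pos: [0.387, 0.1862, 0.2791]
tool_rot: [-1.555, -0.618, -0.577]
force: [0.3, 0.8, -1.8]
gripper_width: 0.104
(array([-0.12,  0.06, -0.05]), array([-0.001,  0.001, -0.   ])) (array([-2.43,  3.33, -0.1 ]), array([-0.001,  0.001, -0.   ])) [ 0.30670909  0.76519723 -1.84870841]
```

View pics/wrist22.png

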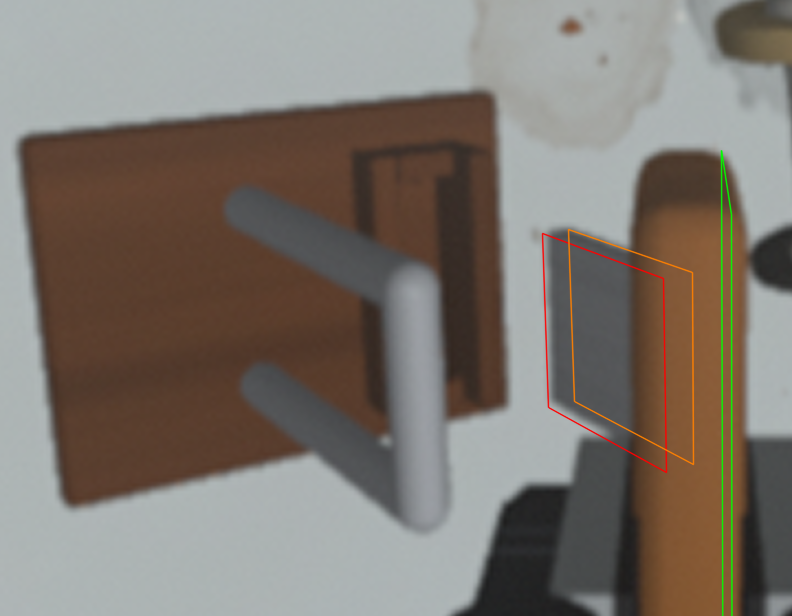

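View pics/side22.png

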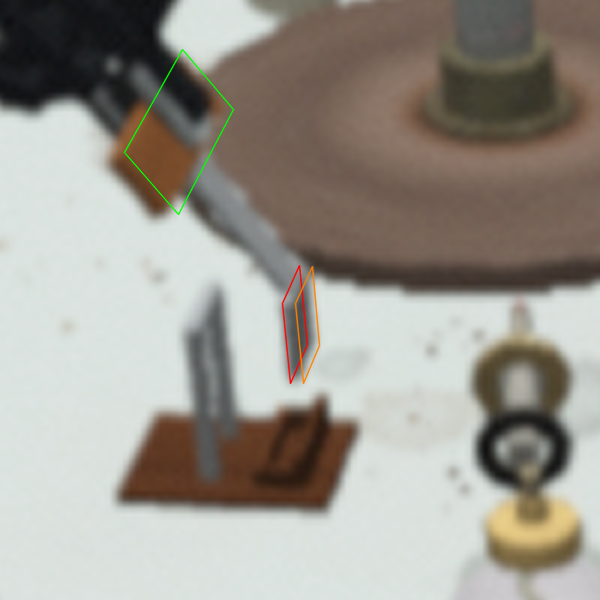

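```bash
cat > ov.py <<'E'
from fit import *
import sys
def go(n,dz,boxes={"wrist":((160,300,190,310),5.7),"side":((215,275,205,245),13),"top":((170,250,230,300),9)}):
    p,R=pose(); W=lambda P:[p+R@(Pp+PR@np.array(q))+[0,0,dz] for q in P]
    for c,(b,k) in boxes.items():
        f=viewer.grab_frame(c)
        im=cv2.resize(f["pixels"][:,:,::-1],None,fx=k,fy=k,interpolation=cv2.INTER_CUBIC)
        def pl(P,col): cv2.polylines(im,[np.round(proj(f,P)*k+(k-1)/2).astype(np.int32)],True,col,1,cv2.LINE_AA)
        B=[(-.0025,-.015,.01),(.0025,-.015,.01),(.0025,.015,.01),(-.0025,.015,.01)]
        pl(W(B),(0,0,255)); pl(T(R0,[(-.0055,-.019,.016),(.0055,-.019,.016),(.0055,.019,.016),(-.0055,.019,.016)]),(0,255,0))
        pl(T(R0,[(.0055,-.019,.022),(.0055,.019,.022)]),(255,255,0))
        pl(T(R0,[(-.0655,-.032,.006),(.0195,-.032,.006),(.0195,.032,.006),(-.0655,.032,.006)]),(255,0,255))
        x0,x1,y0,y1=[int(v*k) for v in b]; cv2.imwrite(f"pics/{n}{c}.png",im[y0:y1,x0:x1])
go(sys.argv[1],float(sys.argv[2]))
E
python3 ov.py o1 -.04
```

```text
(no output)
```

View pics/o1wrist.png

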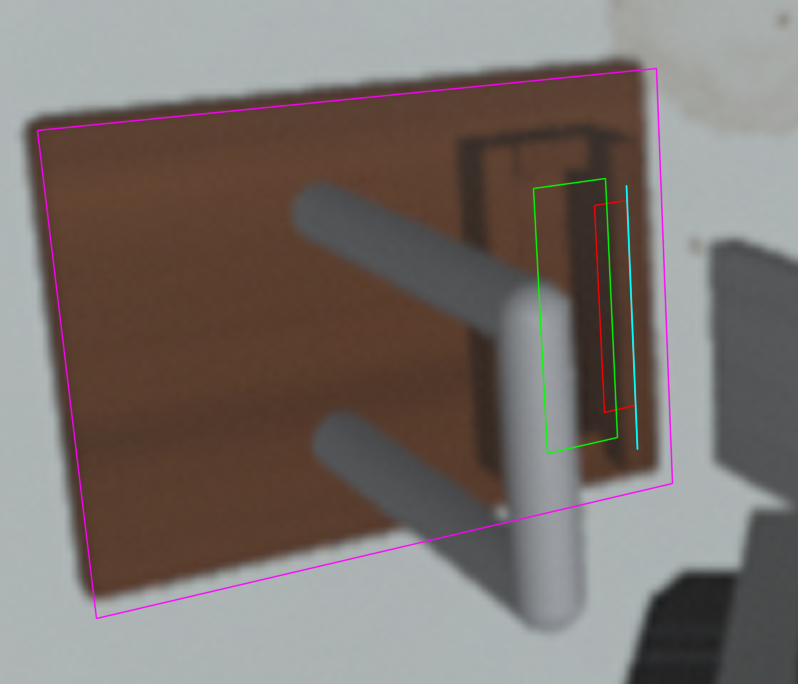

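View pics/o1side.png

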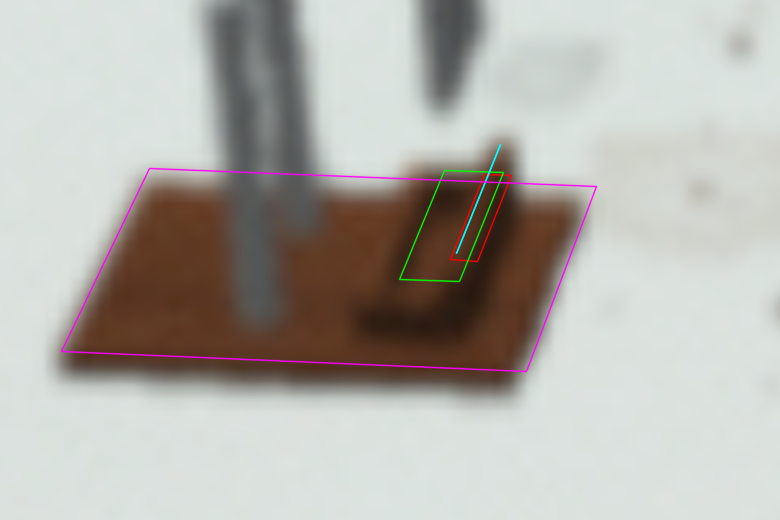

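View pics/o1top.png

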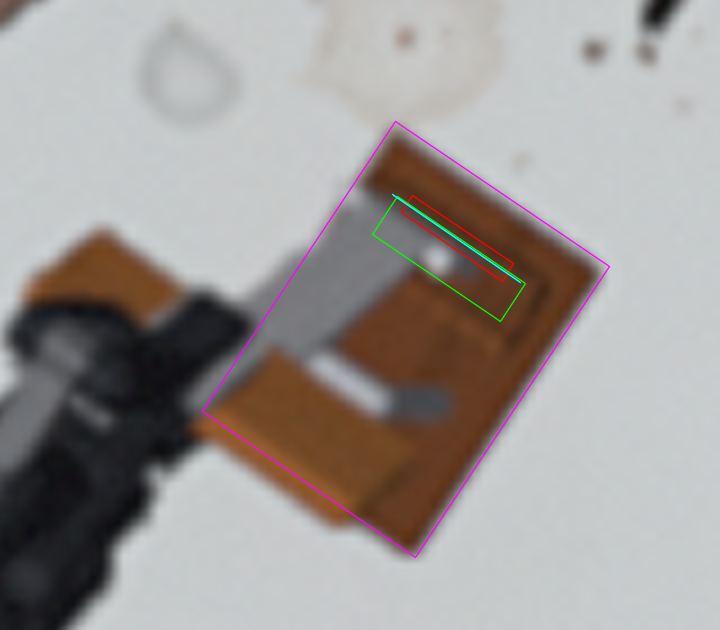

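```bash
python3 - <<'E'
from fit import *
print(pusher_at(R0)); print(pusher_to(R0,(0,0,.034),tilt=.05)); print(pusher_to(R0,(0,0,.0075),tilt=.05),gj["p0"])
E
```

```text
(array([0.005 , 0.0004, 0.0469]), array([-0.001,  0.001,  0.001]))
(array([0.392, 0.182, 0.272]), (array([ 0.16,  0.9 , -0.06]), array([-0.   ,  0.002,  0.049])))
(array([0.392, 0.182, 0.246]), (array([-1.37,  3.06, -0.09]), array([-0.   ,  0.002,  0.049]))) [0.38630814417287884, 0.18608910867063788, 0.2379101384663955]
```

```bash
python3 -m pendant '[[0.3,[0.1,0.4,-0.05],[0,0,0.025]],[0.3,[0.16,0.9,-0.06],[0,0.002,0.049]],[0.3,[0.16,0.9,-0.06],[0,0.002,0.049]],[0.3,[0.16,0.9,-0.06],[0,0.002,0.049]]]'; python3 ov.py o2 -.026; python3 -c "
from fit import *
print(pusher_at(R0)); print(pusher_to(R0,(0,0,.0075),tilt=.05))"
```

```text
clock: 29.45
tcp_pos: [0.3918, 0.182, 0.2719]
tool_rot: [-1.556, -0.567, -0.578]
force: [-0.1, 0.1, -0.7]
gripper_width: 0.098
(array([-0.    ,  0.0001,  0.034 ]), array([-0.  ,  0.05,  0.  ]))
(array([0.392, 0.182, 0.246]), (array([-1.42,  2.24, -0.04]), array([-0.,  0., -0.])))
```

View pics/o2wrist.png

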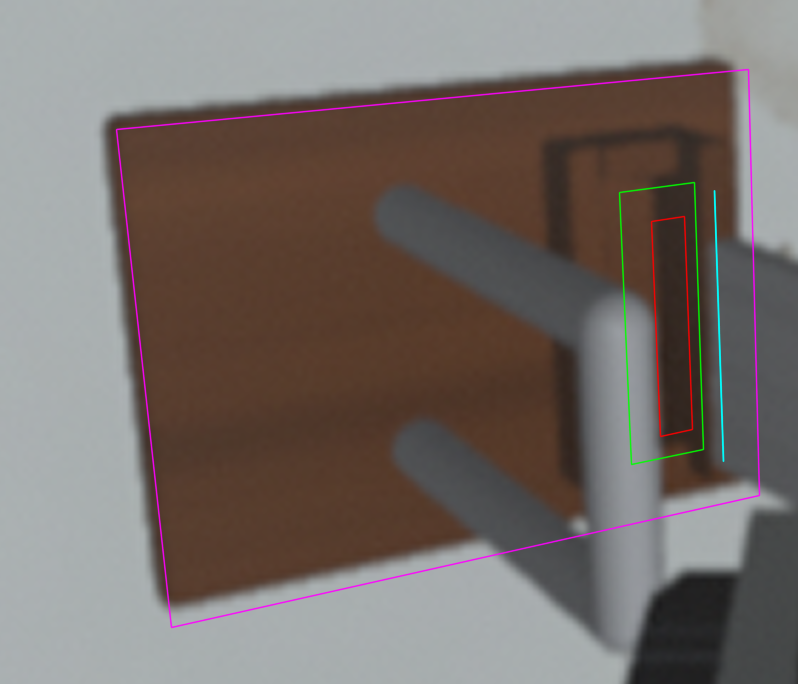

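View pics/o2side.png

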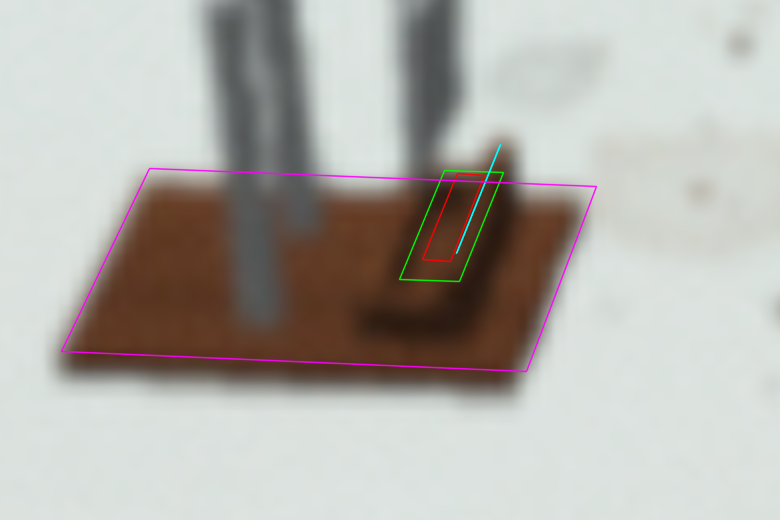

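View pics/o2top.png

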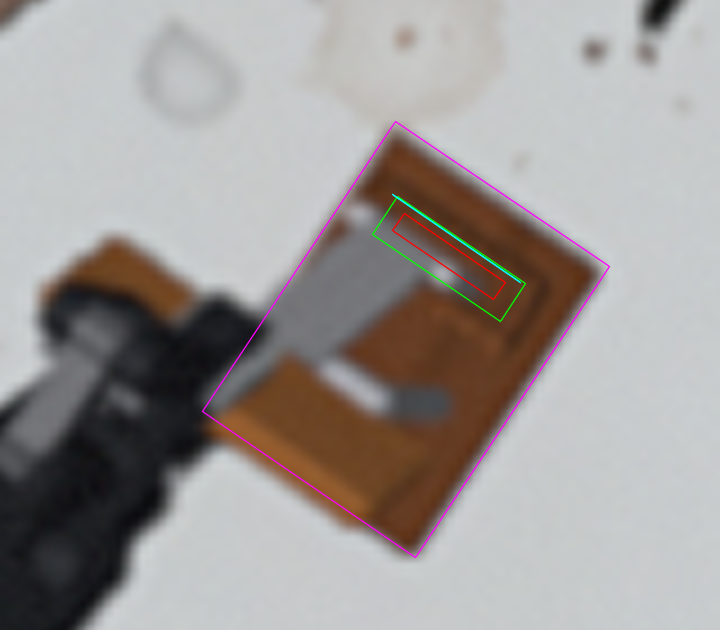

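```bash
python3 - <<'E'
from fit import *
p,R=pose(); W=lambda P:[p+R@(Pp+PR@np.array(q)) for q in P]
for c,b,k in (("wrist",(250,345,205,305),7),("side",(230,270,190,235),15)):
    f=viewer.grab_frame(c); im=cv2.resize(f["pixels"][:,:,::-1],None,fx=k,fy=k,interpolation=cv2.INTER_CUBIC)
    def pl(P,col): cv2.polylines(im,[np.round(proj(f,P)*k+(k-1)/2).astype(np.int32)],False,col,1,cv2.LINE_AA)
    pl(W([(-.0025,-.015,.015),(-.0025,-.015,0),(-.0025,.015,0),(-.0025,.015,.015)]),(0,0,255))
    x0,x1,y0,y1=[int(v*k) for v in b]; cv2.imwrite(f"pics/z{c}.png",im[y0:y1,x0:x1])
E
```

```text
(no output)
```

View pics/zwrist.png

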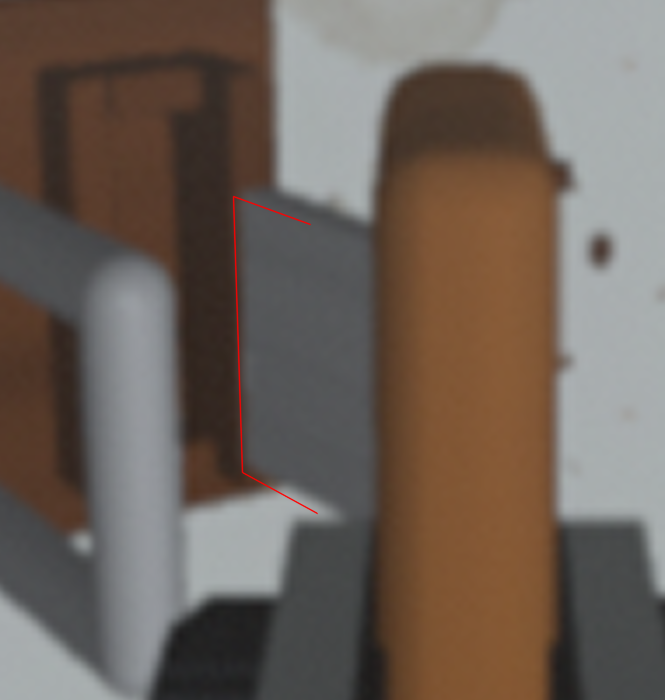

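View pics/zside.png

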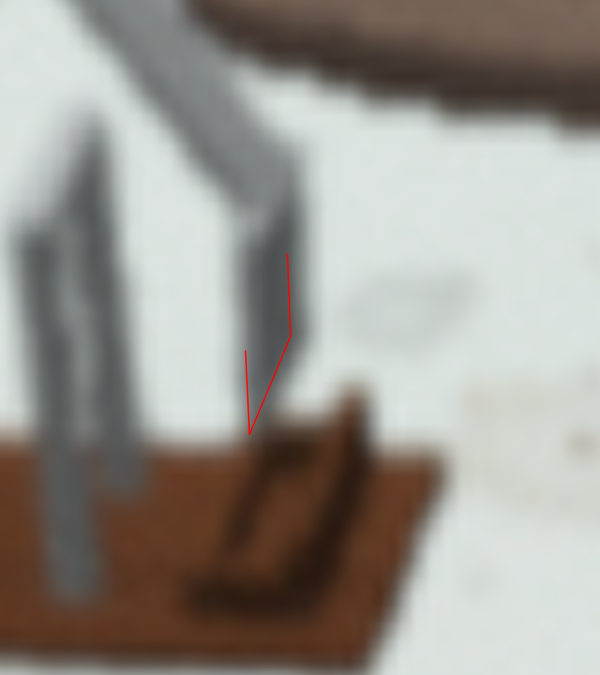

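```bash
python3 -c "
from fit import *
print(pusher_to(R0,(-.0015,0.0005,.026),tilt=.05));print(pusher_to(R0,(-.0015,0.0005,.016),tilt=.05));print(pusher_to(R0,(-.0015,0.0005,.009),tilt=.05))"
```

```text
(array([0.391, 0.183, 0.264]), (array([-0.56,  0.6 ,  0.03]), array([-0.   ,  0.001, -0.   ])))
(array([0.391, 0.183, 0.254]), (array([-1.09,  1.44,  0.02]), array([-0.   ,  0.001, -0.   ])))
(array([0.391, 0.183, 0.247]), (array([-1.47,  2.03,  0.01]), array([-0.   ,  0.001, -0.   ])))
```

```bash
python3 -m pendant '[[0.3,[-0.56,0.6,0.03],[0,0,0]],[0.3,[-0.56,0.6,0.03],[0,0,0]],[0.3,[-0.8,1.0,0.03],[0,0,0]],[0.3,[-1.09,1.44,0.03],[0,0,0]],[0.3,[-1.09,1.44,0.03],[0,0,0]]]'; python3 ov.py o3 0; python3 -c "
from fit import *
print(pusher_at(R0),manip.state()['force']); print(pusher_to(R0,(-.0015,0.0005,.009),tilt=.05))"
```

```text
clock: 30.32
tcp_pos: [0.3906, 0.1833, 0.2534]
tool_rot: [-1.557, -0.567, -0.577]
force: [-0.7, -0.0, -0.5]
gripper_width: 0.106
(array([-0.0014,  0.0007,  0.0161]), array([-0.   ,  0.05 ,  0.001])) [-0.41391795 -0.16419607 -1.15101875]
(array([0.391, 0.183, 0.247]), (array([-0.39,  0.59, -0.02]), array([-0.,  0., -0.])))
```

View pics/o3side.png

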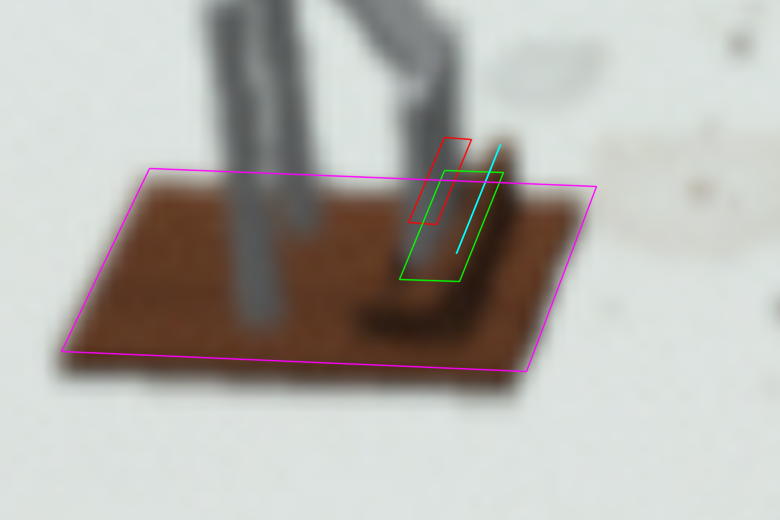

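View pics/o3wrist.png

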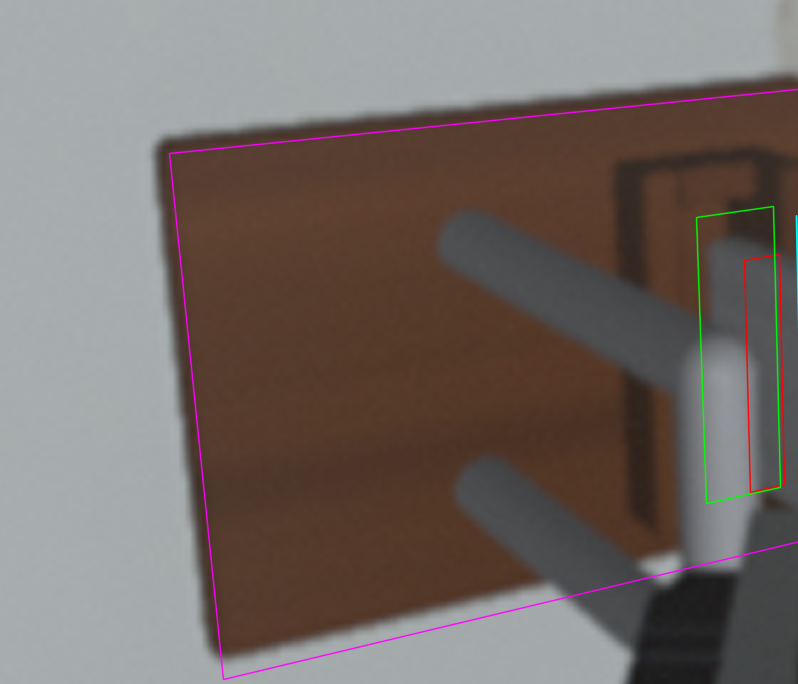

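```bash
python3 -m pendant '[[0.3,[-0.15,0.25,0],[0,0,0]],[0.3,[-0.28,0.42,0],[0,0,0]],[0.3,[-0.39,0.59,0],[0,0,0]],[0.3,[-0.39,0.59,0],[0,0,0]]]'; python3 ov.py o4 0; python3 -c "
from fit import *
print(pusher_at(R0),manip.state()['force'])"
```

```text
clock: 30.98
tcp_pos: [0.3908, 0.1835, 0.2468]
tool_rot: [-1.556, -0.568, -0.577]
force: [-0.2, 0.2, -1.1]
gripper_width: 0.102
(array([-0.0015,  0.0008,  0.0091]), array([0.   , 0.05 , 0.001])) [-0.20571097  0.05401329 -1.56387257]
```

View pics/o4side.png

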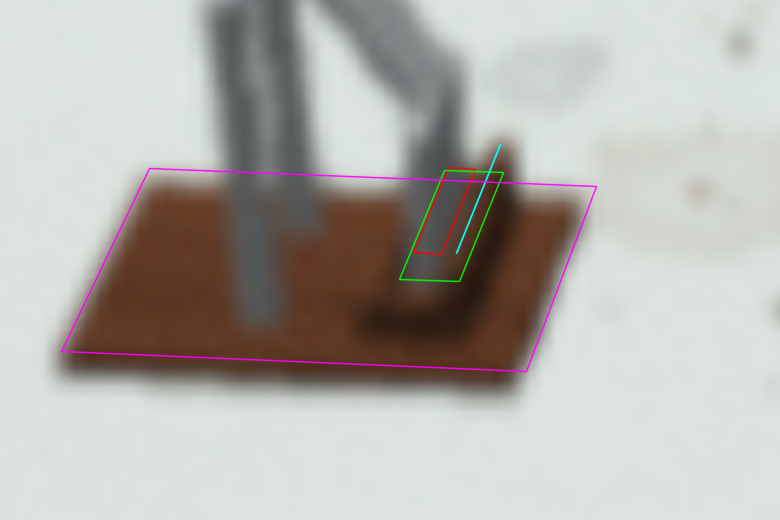

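View pics/o4top.png

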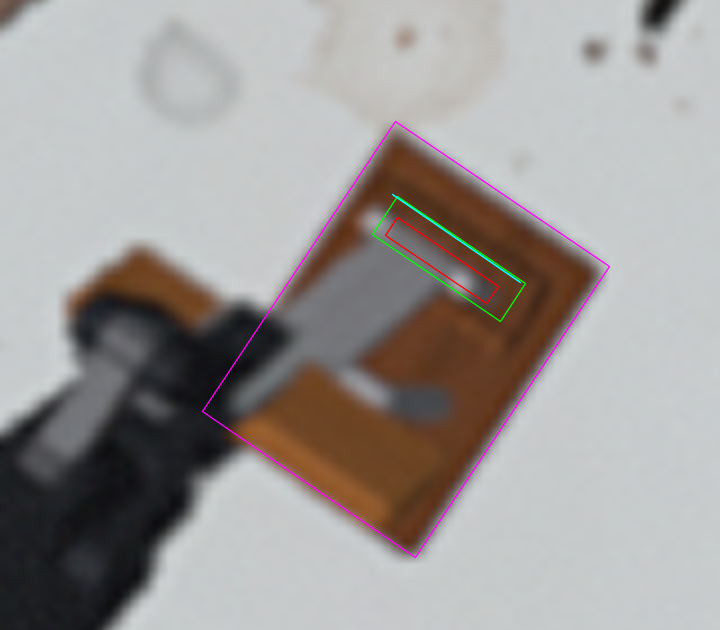

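```bash
python3 -m pendant '[[0.3,[-0.06,0.08,0],[0,0,0]],[0.3,[-0.11,0.17,0],[0,0,0]],[0.3,[-0.16,0.25,0],[0,0,0]],[0.3,[-0.16,0.25,0],[0,0,0]]]'; python3 -c "
from fit import *
print(pusher_at(R0),manip.state()['force'])";  python3 -m pendant '[[0.3,[-0.06,0.08,0],[0,0,0]],[0.3,[-0.11,0.17,0],[0,0,0]],[0.3,[-0.11,0.17,0],[0,0,0]]]'; python3 ov.py o5 0; python3 -c "
from fit import *
print(pusher_at(R0),manip.state()['force'])"
```

```text
clock: 31.62
tcp_pos: [0.3909, 0.1836, 0.244]
tool_rot: [-1.556, -0.568, -0.577]
force: [0.3, -0.4, -0.4]
gripper_width: 0.104
(array([-0.0016,  0.0008,  0.006 ]), array([-0.   ,  0.05 ,  0.001])) [ 0.29231669 -0.35306673 -0.3620794 ]
clock: 32.0
tcp_pos: [0.3913, 0.1838, 0.2427]
tool_rot: [-1.554, -0.569, -0.578]
force: [-0.7, 1.3, 3.8]
gripper_width: 0.107
(array([-0.001 ,  0.0016,  0.0048]), array([0.001, 0.049, 0.001])) [-2.15503989  2.32072608  5.45167007]
```

View pics/o5side.png

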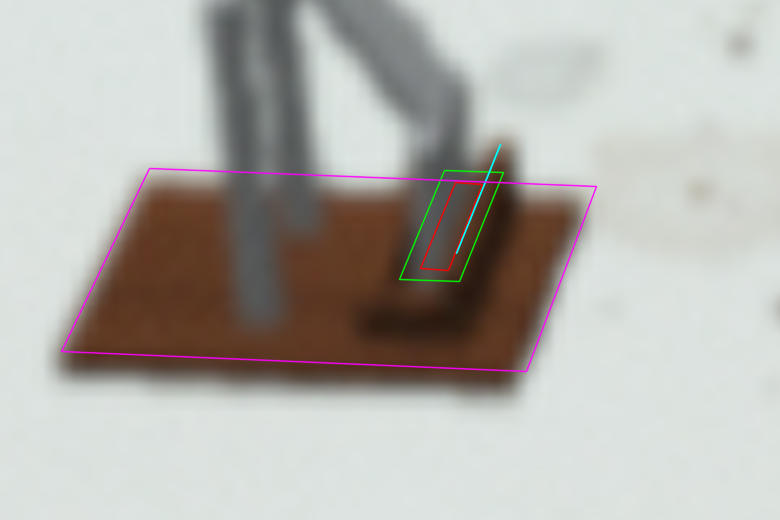

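View pics/o5top.png

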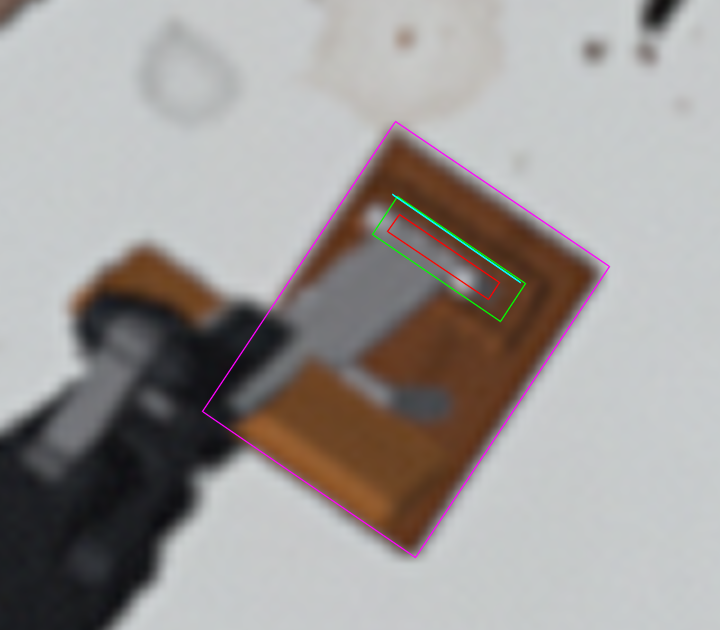

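```bash
python3 -m pendant '[[1.6,[0,0,0],[0,0,0]],[2.5,[0,0,0],[0,0,0]],[3.5,[0,0,0],[0,0,0]],[3.5,[0,0,0],[0,0,0]]]'; python3 -c "
from fit import *
for c,b,k in (('wrist',(150,400,150,400),2.4),('side',(200,280,160,245),7)):
    f=viewer.grab_frame(c); x0,x1,y0,y1=b; cv2.imwrite('pics/p6%s.png'%c,cv2.resize(f['pixels'][y0:y1,x0:x1,::-1],None,fx=k,fy=k,interpolation=cv2.INTER_CUBIC))
im=cv2.imread('pics/side0.png'); cv2.imwrite('pics/p0side.png',cv2.resize(im[160:245,200:280],None,fx=7,fy=7,interpolation=cv2.INTER_CUBIC))
print(manip.state()['force'])"
```

```text
clock: 32.65
tcp_pos: [0.3913, 0.1837, 0.2425]
tool_rot: [-1.554, -0.569, -0.578]
force: [0.5, -0.1, -0.2]
gripper_width: 0.412
[-0.0335596  -0.08715982  0.51176511]
```

View pics/p6wrist.png

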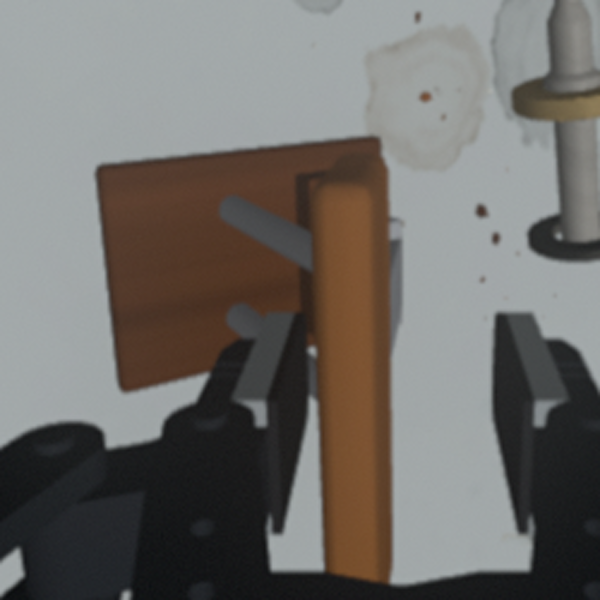

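View pics/p6side.png

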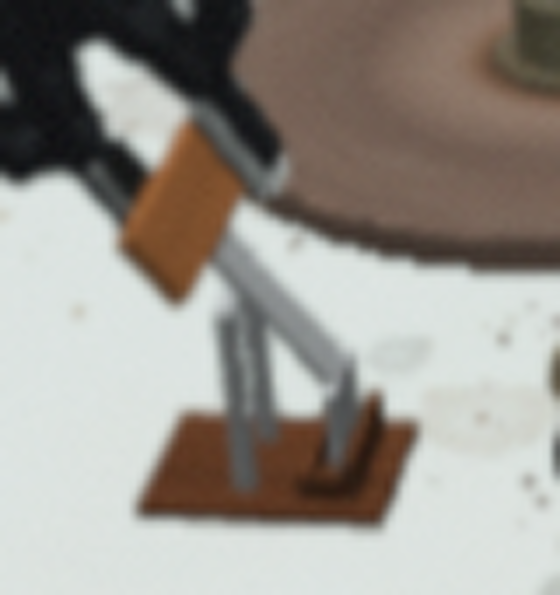

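View pics/p0side.png

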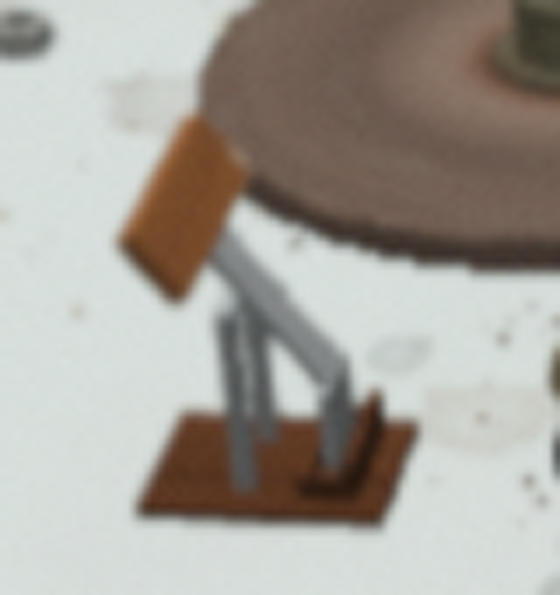

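```bash
python3 -m pendant '[[3.5,[-0.4,0,0],[0,0,0]],[4.0,[-0.5,-1.5,0],[0,0,0]],[4.0,[-0.5,-4,0],[0,0,0]],[4.0,[-0.4,-7,0],[0,0,0]],[4.0,[-0.4,-10,0],[0,0,0]],[4.0,[2,-15,0],[0,0,0]],[4.0,[2,-15,0],[0,0,0]]]'; python3 -c "
from fit import *
for c in ('wrist','side','top'):
    f=viewer.grab_frame(c); save(f,'e'+c)
for c in ('side','top'):
  for n in ('pusher','grip','roller','seat'): print(c,n,[(np.round(r['pixel'][::-1],1),round(r['score'],2)) for r in pinpoint(n,c)[:1]])
"
```

```text
clock: 33.62
tcp_pos: [0.3369, 0.2174, 0.3845]
tool_rot: [-1.545, -0.575, -0.582]
force: [-0.6, 0.3, -0.4]
gripper_width: 0.469
side pusher [(array([251.1, 222.9]), 0.88)]
side grip [(array([227. , 193.1]), 0.63)]
side roller [(array([396.4, 325.6]), 0.49)]
side seat [(array([394. , 320.1]), 0.85)]
top pusher [(array([218.3, 256.7]), 0.81)]
top grip [(array([195.1, 274.9]), 0.82)]
top roller [(array([433.1, 214.4]), 0.68)]
top seat [(array([430.6, 213.6]), 0.79)]
```

View pics/eside.png

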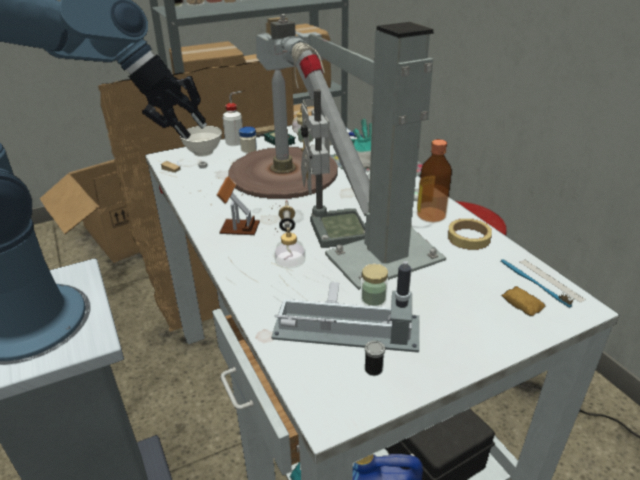

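View pics/etop.png

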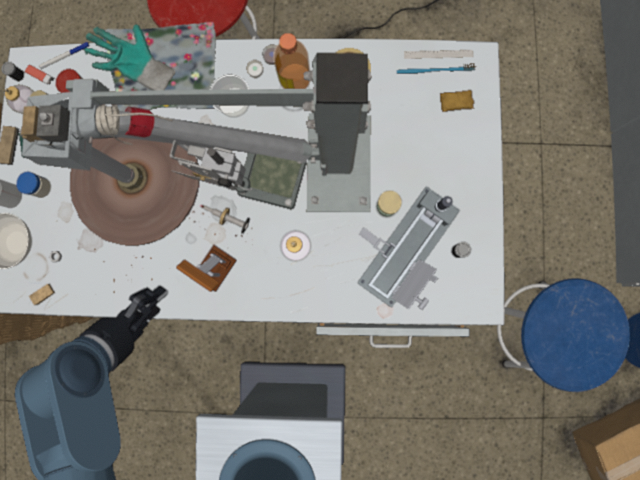

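```bash
python3 -c "
import cv2
im=cv2.imread('pics/etop.png'); cv2.imwrite('pics/ez.png',cv2.resize(im[183:315,350:475],None,fx=4.5,fy=4.5,interpolation=cv2.INTER_CUBIC))"
```

```text
(no output)
```

View pics/ez.png

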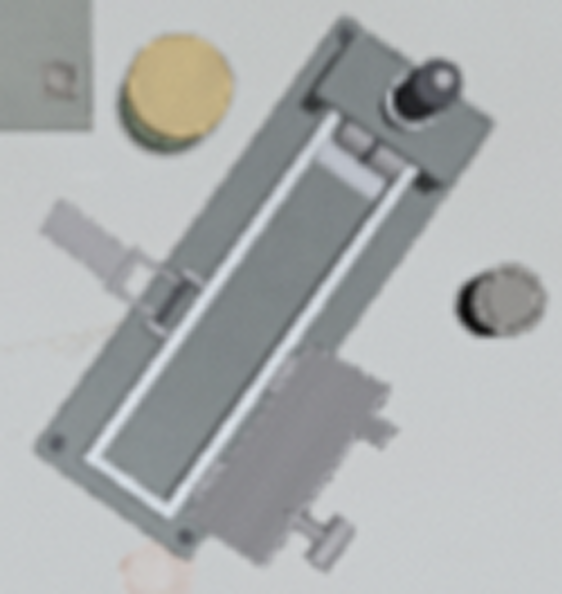

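The roller lies past the ramp strip, half under the bridge; latch and lid are open, and the pusher is back in its rest.

```bash
python3 -c "
from station import manip
print(manip.hand_in())"
```

```text
the job is handed in; nothing more can be done
None
```

I flipped the latch open and swung the lid over by its pull bar. With the pusher's blade I rolled the roller at about 30–40 mm/s over the ramp into the seat. I then put the pusher back in its rest and handed in at about 34 s of the 72 s allowed; no verdict was reported.

**Last checks**
- **Roller:** it lies beyond the ramp, partly under the bridge, and did not roll back when the blade withdrew. The network put it within about 2 px of the predicted seat position in the wrist picture I checked before lifting out. In the final side and top pictures the gap between the network's own roller and seat points was wider, 3–6 px. The bridge hides part of it, so I could not confirm its exact position to the millimetre.
- **Lid and latch:** both lie fully open in the final pictures.
- **Pusher:** seen from the side it sits almost exactly as at the start, and the gripper is clear of it.
- **Lamp, jar and canister:** they look where they were at the start; I did not re-measure them.

**Disagreements**
- My first gauge and rest angles, from the networks' points, were off by 0.03 and 0.12 rad, so I measured them again from hand-picked corners.
- The wrist and side cameras differed by about 3–4 mm on where the pusher's pocket was, so I aimed between the two. It slid in without resistance until it touched bottom at about 5 N.
- The pusher tilted in the grip by about 0.05 rad, and I corrected for that when putting it back.

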